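# Load the coil winder arbor from the stuck storage case

## Robot

A 6-joint arm with a two-finger parallel gripper is mounted at the origin on a cart in front of the work surface, level with it; the furniture and walls round the work are solid. World frame = base frame: x ahead of the robot, y to its left, z up, the work surface at z = 0. Lengths are in mm, angles in rad, forces in N, time in s.
With the tool pointing down it reaches from about 325 to 775 mm from the base axis. Payload 9.3 kg.
Tool frame: the origin (TCP) lies midway between the tips of the shut fingers; the grasp point (between the pads) lies manip.grasp_offset behind it (manip.grasp_offset is the distance from the TCP to the grasp point, in mm); z points along the fingers, y is the line along which they close (so a half turn about z gives the same grasp; the last joint's range is limited). The gripper opens to 85 mm and grips with 20 to 120 N. Pads are 22 mm wide; open, the fingers measure 114 mm over their backs; the gripper's body (76 mm by 85 mm) begins 54 mm behind the grasp point. The pads swing forward as they close: fully open they stand 13 mm farther back than shut.
Start: joints at [1.191, 0.259, 0.021, 1.334, 0, 1.418], TCP at [123.675, 535.911, 204.579] pointing down, gripper open.
Joint ranges: [-3.04, 3.04], [-0.91, 1.82], [-1.04, 1.36], [-1.92, 1.95], [-1.52, 1.45], [-3.14, 3.14]. Speed limits (rad/s): [2.22, 2.22, 2.79, 3.14, 3.14, 3.14].

## Interface

Orientations are given as a rotation vector (axis times angle).
In Python, from bench import manip gives the robot as it stands.
- The arm moves only by the shell command python3 -m pendant 'ROWS'. ROWS is a JSON object of lists of equal length, an entry for each row: "travel": the shift along the world's x, y, z in cm, a list of three; "rot": the turn, a rotation vector about the world's x, y, z in degrees, a list of three; "jaw": the opening, from 0 (shut) to 1 (fully open). A call has 1 to 5 rows; each row is the pose to reach, as a shift and turn from the pose commanded when the call began; what a row does not reach only later rows make up. A row lasts 1/10 s, in which the tool goes at most 50 mm and 8.59 degrees, less where a joint would pass 70% of its speed; a pose out of reach is approached as far as the arm can. A call with a gripper value outside its range is refused whole. The fingers move at their own pace and stop on an object; the grip force is fixed at half the most. Time passes only in rows, so rows that repeat a pose let the fingers close. It gives the time, the measured TCP pose, the force, the opening and the grip force at its end, in the units of the state.
- manip.get_state(): the state, without advancing time (a new reading comes with each control period).
- manip.read_camera(name): name is "scene" or "side" or "wrist"; returns a dict with "img" (420x560x3 uint8, blue, green, red), "vfov" (degrees; the focal length in pixels is half the picture's height over the tangent of half this angle, whatever the lens; pixels are square), "cx", "cy" (the principal point, pixels), "world_to_cam" (4x4, takes a point from world to camera coordinates); the wrist camera has in their place "tool_from_camera" (4x4, takes a point from camera to tool coordinates, whose origin is the TCP and whose axes are the flange's). Camera axes: x right, y down, z forward; pixel columns grow to the right and rows downward; lengths in mm; the calibration is good to about 2 mm. A picture is of the moment at which its call begins: read the wrist's pose just before it. There is no depth.
- manip.hand_in(): hands the job in; it is judged then, once.
The state is a dict: "time": time; "qpos": joint angles; "qd": joint speeds; "joint_torque": joint torques, N m; "ee_pos": TCP position; "tcp_rot": TCP orientation; "ft_force": force on the tool from outside, world axes, zero at the start; "moment": the same for the moment, N m; "finger_gap": finger opening in mm; "gripper_force": force on a finger pad.
Only numpy, scipy, OpenCV 4.12 (cv2) and the standard library are available. Lean on these libraries where they do the work, as an engineer would, in place of code of your own. Each camera call takes 0.05 s, during which the arm holds its last target. There are 200 camera calls.

## Task

The cover of the coil-former case is stuck: lever it up at the front with the blade of the screwdriver, keeping the fingers off the cover until it has come up, swing it fully open and leave it open, and lay the screwdriver back down flat on the worktop. Then thread all the square coil formers from the case onto the horizontal arbor of the winder stand, the smallest first, nearest the post, and the others after it in growing size, and push the square end cap fully home on the end of the arbor. Leave the side cutters, the battery and the cup of screws where they are.

Things in the scene. Friction and masses are not known exactly. Their poses are not given: they have to be found in the camera images.
- case: fixed grey slotted tray, 140 (x) x 124 (y) x 42 mm, with a black hinged cover, 70 mm high when shut; origin centre of underside, front faces its -x. Floor 8 mm thick; front wall (x = -70 to -66 mm) tops out at 40 mm, back wall at 42 mm, side walls only 14 mm high
- slots (a point): centre of the case's floor (its top), axes as the case's. The formers stand on the floor, bores along x, in four slots at x = -46.5, -15.5, +15.5, +46.5 mm, y within 8 mm of 0, between black ribs 28 mm wide (y) and 14 mm above the floor; to either side of the ribs the floor is free. Which former stands in which slot varies
- cover (a joint): angle of the case's black cover, rad: 0 shut, 1.8 fully open (hinge at the back, the front swings up and back). A stiff hinge: the cover stays at any angle where it is left; about 1 N upward at the lip moves it. The cover is a shell 22 mm deep with 3 mm walls, open below, its front wall 139 to 142 mm from the hinge; its rim lies 2 to 3 mm above the hinge line, 47 mm above the worktop when shut
- cover_hinge (a point): middle of the hinge line at the back of the case, 44 mm high; the hinge runs along the case's y; 153 mm behind the lip's front edge
- pry_slot (a point): middle of the 7 mm high slot at the front, between the tray's 4 mm thick front wall (top at 40 mm) and the cover's front wall and lip (underside 47 mm when shut). The lip, 60 mm wide and 3 mm thick, stands out to 13 mm ahead of this point. A blade goes in level along the case's +x and is free to 10 mm behind this point. Does not move with the cover
- stand: fixed winder stand: base plate 130 (x) x 74 (y) x 8 mm, origin centre of underside; grey post 28 mm wide and 98 mm high at its +x end, with the arbor pointing level to its -x, 80 mm above the worktop
- arbor_root (a point): on the arbor's axis at the face of the 18 mm collar on the post, where the first former comes to rest; axes as the stand's, so the arbor runs along -x from here, 82 mm to its tip. 10 mm steel rod, 80 mm above the worktop
- arbor_tip (a point): the arbor's free end, on the axis (rounded)
- former_s_centre (a point): centre of the 34 mm coil former: white plastic bobbin with two square 34 x 34 mm flanges, 16 mm wide over all along its own x (the bore axis), 15 mm square bore right through; stands on one flat side with the bore level, so the centre is half its size above what it stands on; either end may go first. Absent in some starts
- former_m_centre (a point): centre of the 40 mm coil former: white plastic bobbin with two square 40 x 40 mm flanges, 16 mm wide over all along its own x (the bore axis), 15 mm square bore right through; stands on one flat side with the bore level, so the centre is half its size above what it stands on; either end may go first. Absent in some starts
- former_l_centre (a point): centre of the 46 mm coil former: white plastic bobbin with two square 46 x 46 mm flanges, 16 mm wide over all along its own x (the bore axis), 15 mm square bore right through; stands on one flat side with the bore level, so the centre is half its size above what it stands on; either end may go first. Absent in some starts
- former_xl_centre (a point): centre of the 52 mm coil former: white plastic bobbin with two square 52 x 52 mm flanges, 16 mm wide over all along its own x (the bore axis), 15 mm square bore right through; stands on one flat side with the bore level, so the centre is half its size above what it stands on; either end may go first. Absent in some starts
- cap_centre (a point): centre of the aluminium end cap: a block 34 mm long along its own x, 26 x 26 mm square; a 13 mm square blind bore 24 mm deep opens on its +x face, the -x end is solid with a small dark stud. Lies on its side, bore level, centre 13 mm up. When home its bore bottom meets the arbor tip: centre 7 mm inboard of the tip, 75 mm from the arbor root
- end_cap: the same end cap, origin centre of its underside; its +x is the open end
- driver_handle (a point): grip point of the screwdriver with orange handle, 142 mm long over all, lying on the worktop: middle of its height, 8.5 mm up. Handle 16 mm wide, 17 mm high, from 38 mm behind this point to 19 mm ahead of it; axes as the driver's: the blade points along -y
- driver_tip (a point): tip of the screwdriver's blade, 101 mm ahead of the handle point; shaft 5 mm wide and 3 mm thick, 82 mm long
- driver: the same screwdriver, origin at the underside of its middle
- side_cutters: red-handled side cutters, 57 x 120 x 14 mm, lying near the case; a bystander
- battery: flat battery pack with lead, 34 x 116 x 17 mm; a bystander
- screw_cup: shallow cup of screws, 56 mm across, 17 mm high; a bystander
- former_s: the same 34 mm former, origin centre of its underside
- former_m: the same 40 mm former, origin centre of its underside
- former_l: the same 46 mm former, origin centre of its underside
- former_xl: the same 52 mm former, origin centre of its underside

How it is judged:
By the outcome, as a careful person would: the job done as asked, in the order asked, and still so for the second after the job is handed in, with the robot touching nothing.
Of former_s, former_m, former_l, former_xl only 2 to 3 are there at a start; the rules pass over those that are not, and their reading is None.
At some moment in a run one of end_cap, driver may be knocked a few centimetres aside while the robot is not near it.
It also fails if it takes over 210 s, if anything falls off the work surface, if the arm or the gripper's body presses on something with over 40 N, if the wrist force passes 120 N, or if a joint passes its speed limit or range.

## Working session

There is one attempt and no reset: what is moved stays moved. The work goes in short steps, Python scripts to look and compute and a shell command to move; the robot and the scene stay as the last step left them, time stands still between calls to the robot, and variables do not carry over. Pictures are saved under pics/ and viewed, at most 14 in all, crops included, and the job is handed in when it is done.

```bash
ls; mkdir -p pics; cat > h.py <<'E'
import numpy as np,cv2,json
from scipy.spatial.transform import Rotation as R
from bench import manip
def cam(name,save=None):
    s=manip.get_state(); c=manip.read_camera(name); im=np.array(c["img"])
    h=im.shape[0]; f=h/2/np.tan(np.radians(c["vfov"])/2)
    if name=="wrist":
        T=np.eye(4);T[:3,:3]=R.from_rotvec(s["tcp_rot"]).as_matrix();T[:3,3]=s["ee_pos"]
        M=T@np.array(c["tool_from_camera"])
    else: M=np.linalg.inv(np.array(c["world_to_cam"]))
    K=dict(f=f,cx=c["cx"],cy=c["cy"],M=M.tolist())
    if save: cv2.imwrite(f"pics/{save}.png",im); json.dump(K,open(f"pics/{save}.json","w"))
    return im,K
def load(n): return cv2.imread(f"pics/{n}.png"),json.load(open(f"pics/{n}.json"))
def px(K,u,v,z):  # pixel -> world at height z
    M=np.array(K["M"]);d=M[:3,:3]@np.array([(u-K["cx"])/K["f"],(v-K["cy"])/K["f"],1]);o=M[:3,3]
    return o+d*(z-o[2])/d[2]
def pxp(K,u,v,p,n): # pixel -> plane through p normal n
    M=np.array(K["M"]);d=M[:3,:3]@np.array([(u-K["cx"])/K["f"],(v-K["cy"])/K["f"],1]);o=M[:3,3];p=np.array(p);n=np.array(n)
    return o+d*((p-o)@n)/(d@n)
def proj(K,P):
    M=np.linalg.inv(np.array(K["M"]));q=M[:3,:3]@np.array(P)+M[:3,3]
    return np.array([K["cx"]+K["f"]*q[0]/q[2],K["cy"]+K["f"]*q[1]/q[2]])
def crop(n,u0,v0,w,h,out,k):
    im=cv2.imread(f"pics/{n}.png")[v0:v0+h,u0:u0+w]; cv2.imwrite(f"pics/{out}.png",cv2.resize(im,None,fx=k,fy=k,interpolation=cv2.INTER_CUBIC))
def st():
    s=manip.get_state(); print("t",round(s["time"],2),"p",np.round(s["ee_pos"],1),"\nR",np.round(R.from_rotvec(s["tcp_rot"]).as_matrix(),3).tolist(),"F",np.round(s["ft_force"],1),"gap",round(s["finger_gap"],1),round(s["gripper_force"],1),"q",np.round(s["qpos"],2))
E
python3 - <<'E'
from h import *
st(); print(manip.grasp_offset)
a,K=cam("scene","s0"); b,K2=cam("side","d0"); c,_=cam("wrist","w0")
for k in (K,K2): print(np.round(np.array(k["M"]),2).tolist(),k["f"],k["cx"],k["cy"])
E
```

```text
pics
t 0.0 p [123.6 535.6 204. ] 
R [[-0.974, 0.225, -0.0], [0.225, 0.974, -0.001], [0.0, -0.001, -1.0]] F [-0.4 -0.6  0.4] gap 85.5 0.0 q [1.19 0.26 0.02 1.33 0.   1.42]
18.700000000000003
[[0.52, -0.62, 0.58, -521.61], [-0.85, -0.37, 0.37, -532.68], [-0.01, -0.69, -0.72, 1355.42], [0.0, 0.0, 0.0, 1.0]] 507.8920207731455 280.2356081785588 210.01531934400222
[[1.0, -0.01, 0.06, 439.18], [-0.06, -0.38, 0.92, -1055.94], [0.02, -0.92, -0.38, 574.54], [0.0, 0.0, 0.0, 1.0]] 387.11031429899026 279.4905005269581 210.64917377231373
```

View pics/s0.png

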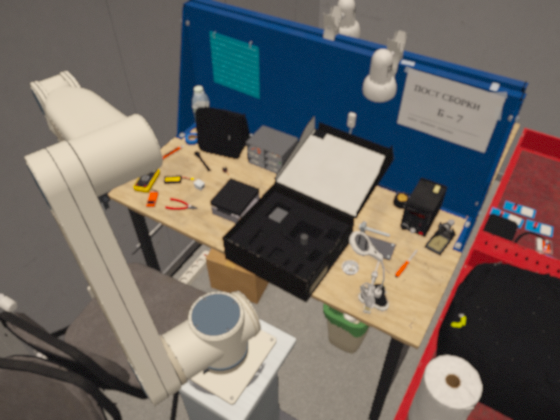

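View pics/d0.png

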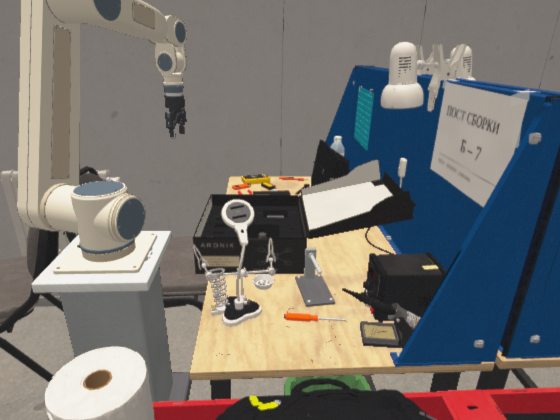

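The scene shows a small black-covered box at about (236,200), red cutters (180,204), the battery near (173,180), a grey stand plate (375,243) and an orange screwdriver (402,268). The side view shows the driver (300,317), the stand (315,285) and a magnifier in front. Next I'll enlarge both.

```bash
python3 - <<'E'
from h import *
for n,c in (("s0",(330,170,140,150)),("s0",(130,140,140,100))):
    pass
a=cv2.imread("pics/s0.png"); b=cv2.imread("pics/d0.png")
r=lambda im,u,v,w,h,k: cv2.resize(im[v:v+h,u:u+w],None,fx=k,fy=k,interpolation=cv2.INTER_CUBIC)
A=np.hstack([r(a,330,215,130,100,3),r(a,130,140,130,100,3)]); B=r(b,195,225,195,75*1,4)
cv2.imwrite("pics/m1.png",np.vstack([A,cv2.resize(r(b,190,220,260,100,3),(780,300))]))
K=load("s0")[1]
for n,u,v in (("case",236,200),("stand",375,243),("drv",402,268),("cut",180,204),("bat",173,180),("cup",350,267),("corner",110,195),("corner2",415,330)): print(n,np.round(px(K,u,v,0)))
K=load("d0")[1]
for n,u,v in (("stand",315,290),("drv",300,317),("cup",263,281),("hidden case",265,180)): print(n,np.round(px(K,u,v,0)))
E
```

```text
case [535. 325.   0.]
stand [ 606. -210.    0.]
drv [ 552. -331.    0.]
cut [411. 494.   0.]
bat [500. 602.   0.]
cup [ 469. -181.   -0.]
corner [312. 757.   0.]
corner2 [ 355. -452.    0.]
stand [ 593. -215.    0.]
drv [ 542. -323.    0.]
cup [ 459. -169.    0.]
hidden case [487. 701.   0.]
```

View pics/m1.png

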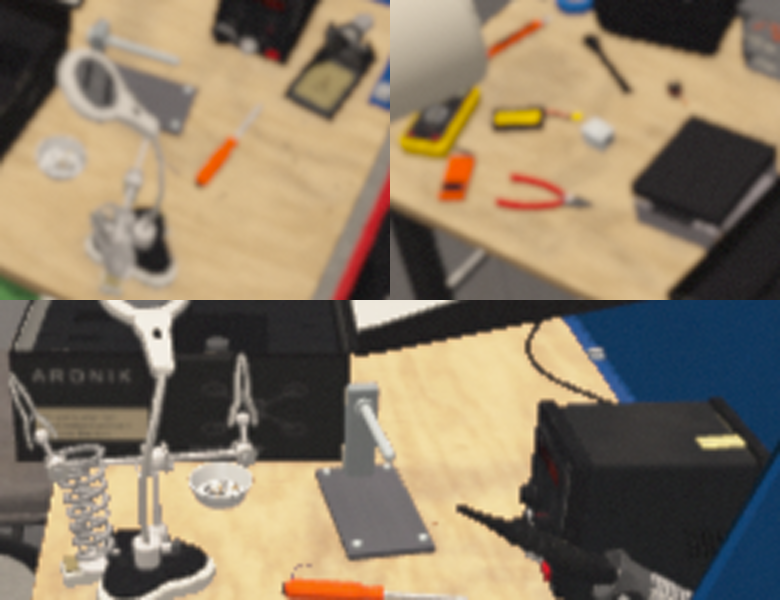

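View pics/w0.png

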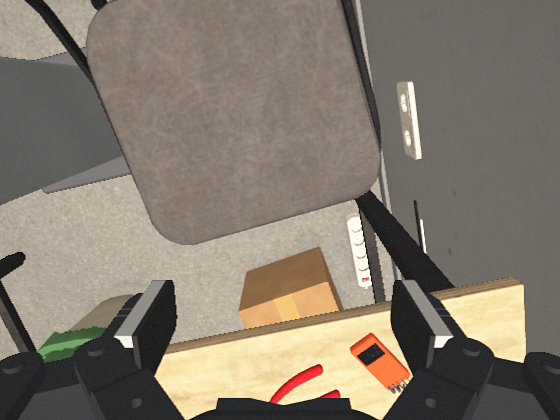

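The magnified crops give usable pixels. In the scene crop the arbor runs (100,38)→(178,60), the driver butt is at (200,183) and its tip at (258,108). The case's cover top corners are at (636,185), (693,118), (775,155) and (735,213). A small light block at (597,130) may be the cap.

```bash
python3 - <<'E'
from h import *
K=load("s0")[1]; D=load("d0")[1]
L=lambda x,y:(330+x/3,215+y/3); Rr=lambda x,y:(130+(x-390)/3,140+y/3); S=lambda x,y:(190+x/3,220+(y-300)/3)
def p(n,K,uv,z): print(n,np.round(px(K,*uv,z),0))
p("arb root",K,L(100,38),80);p("arb tip",K,L(178,60),80);p("drv butt",K,L(200,183),8);p("drv tip",K,L(258,108),3)
for c in ((636,185),(693,118),(775,155),(735,213)): p("cover",K,Rr(*c),70)
p("blk",K,Rr(597,130),13);p("dark",K,Rr(675,90),5);p("yel l",K,Rr(493,118),17);p("yel r",K,Rr(545,117),17)
p("d arb tip",D,S(390,455),80);p("d arb root",D,S(362,405),80);p("d butt",D,S(284,587),8);p("d tip",D,S(465,598),3)
for c in ((318,472),(387,465),(433,548),(357,556)): p("plate",D,S(*c),8)
c,W=cam("wrist"); print(np.round(np.linalg.inv(np.block([[R.from_rotvec(manip.get_state()["tcp_rot"]).as_matrix(),np.array(manip.get_state()["ee_pos"])[:,None]],[np.zeros((1,3)),1]]))@np.array(W["M"]),2).tolist(),W["f"])
E
```

```text
arb root [ 581. -168.   80.]
arb tip [ 595. -256.   80.]
drv butt [ 507. -329.    8.]
drv tip [ 642. -345.    3.]
cover [430. 350.  70.]
cover [560. 359.  70.]
cover [556. 235.  70.]
cover [451. 223.  70.]
blk [527. 492.  13.]
dark [647. 456.   5.]
yel l [473. 620.  17.]
yel r [509. 562.  17.]
d arb tip [ 595. -256.   80.]
d arb root [ 583. -173.   80.]
d butt [ 505. -327.    8.]
d tip [ 644. -339.    3.]
plate [ 548. -166.    8.]
plate [ 612. -156.    8.]
plate [ 630. -282.    8.]
plate [ 567. -290.    8.]
[[0.0, -0.95, -0.31, 78.23], [1.0, 0.0, 0.0, -0.72], [-0.0, -0.31, 0.95, -168.59], [0.0, 0.0, 0.0, 1.0]] 372.8749206849932
```

```bash
python3 - <<'E'
from h import *
K=load("s0")[1]; D=load("d0")[1]
def tri(a,b):
    A=[];c=[]
    for Q,(u,v) in ((K,a),(D,b)):
        M=np.array(Q["M"]);d=M[:3,:3]@np.array([(u-Q["cx"])/Q["f"],(v-Q["cy"])/Q["f"],1]);d/=np.linalg.norm(d);P=np.eye(3)-np.outer(d,d);A.append(P);c.append(P@M[:3,3])
    x=np.linalg.solve(A[0]+A[1],c[0]+c[1]);return np.round(x)
L=lambda x,y:(330+x/3,215+y/3)
print("mag",tri(L(88,80),(238,212)),"lamp base",tri(L(145,255),(240,310)))
print("boxcorner front right top",tri((305,292),(205,195+0)), "case lid top", np.round(px(K,393,150,300)))
print("lid right far top", tri((391,152),(411,192)))
print("box front-right top", tri((305,268),(199,241)))
E
```

```text
mag [ 400. -223.  225.] lamp base [ 398. -312.    9.]
boxcorner front right top [ 261. -130.  189.] case lid top [ 745. -172.  300.]
lid right far top [ 830. -144.  234.]
box front-right top [ 299. -103.  104.]
```

```bash
python3 -m pendant '{"travel":[[0,0,5],[0,0,10],[0,0,14],[5,-2,14],[10,-4,14]],"rot":[[0,0,0],[0,0,0],[0,0,0],[0,0,0],[0,0,0]],"jaw":[1,1,1,1,1]}'
```

```text
time: 0.7
ee_pos: [216.7, 499.2, 345.8]
tcp_rot: [0.35, 3.121, 0.004]
ft_force: [1.3, 1.4, -0.3]
finger_gap: 85.4
gripper_force: 0.0
```

```bash
python3 -m pendant '{"travel":[[4,-2,0],[8,-5,0],[12,-8,0],[16,-11,0],[20,-14,0]],"rot":[[0,0,2],[0,0,4],[0,0,6],[0,0,8],[0,0,8]],"jaw":[1,1,1,1,1]}'
python3 -m pendant '{"travel":[[3,-4,0],[6,-8,0],[8,-12,0],[9,-16,0],[10,-20,0]],"rot":[[0,0,0],[0,0,0],[0,0,0],[0,0,0],[0,0,0]],"jaw":[1,1,1,1,1]}'
python3 -m pendant '{"travel":[[0.5,-5,0],[1,-10,0],[1.5,-15,0],[2,-20,0],[2,-25,0]],"rot":[[0,0,0],[0,0,0],[0,0,0],[0,0,0],[0,0,0]],"jaw":[1,1,1,1,1]}'
python3 -m pendant '{"travel":[[0,-5,0],[0,-10,0],[0,-15,0],[0,-20,0],[0,-23,0]],"rot":[[0,0,0],[0,0,0],[0,0,0],[0,0,0],[0,0,0]],"jaw":[1,1,1,1,1]}'
python3 -m pendant '{"travel":[[0,0,-4],[0,0,-8],[0,0,-12],[0,0,-16],[0,0,-16]],"rot":[[0,0,0],[0,0,0],[0,0,0],[0,0,0],[0,0,0]],"jaw":[1,1,1,1,1]}'
python3 - <<'E'
from h import *
st(); cam("wrist","w1")
E
```

```text
time: 1.2
ee_pos: [417.8, 357.3, 344.6]
tcp_rot: [-0.135, -3.139, -0.0]
ft_force: [0.5, 1.2, -0.7]
finger_gap: 85.5
gripper_force: 0.0
time: 1.7
ee_pos: [517.0, 156.9, 344.1]
tcp_rot: [-0.137, -3.138, 0.0]
ft_force: [1.8, -0.2, 0.2]
finger_gap: 85.7
gripper_force: 0.0
time: 2.2
ee_pos: [536.5, -92.3, 344.3]
tcp_rot: [-0.137, -3.138, -0.0]
ft_force: [0.9, 0.5, -1.2]
finger_gap: 85.2
gripper_force: 0.0
time: 2.7
ee_pos: [535.9, -323.8, 343.5]
tcp_rot: [-0.14, -3.137, -0.001]
ft_force: [1.4, 1.2, -0.7]
finger_gap: 85.4
gripper_force: 0.0
time: 3.2
ee_pos: [534.1, -318.5, 179.1]
tcp_rot: [-0.137, -3.131, -0.009]
ft_force: [-0.3, 0.3, 1.0]
finger_gap: 85.0
gripper_force: 0.0
t 3.2 p [ 534.1 -318.5  179.1] 
R [[-0.996, 0.087, -0.008], [0.087, 0.996, 0.006], [0.008, 0.005, -1.0]] F [-0.3  0.3  1. ] gap 85.0 0.0 q [-0.67  0.4   0.16  1.35 -0.   -0.59]
```

View pics/w1.png

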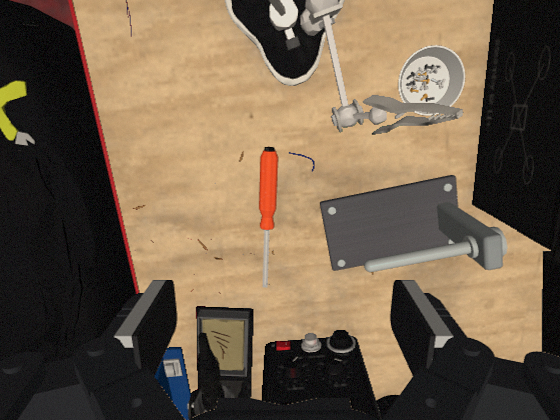

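The close view is clear. The driver butt is at (268,150), handle front (266,228) and tip (266,286). The stand plate corners are (320,202), (453,177), (338,270) and (470,250). The arbor tip is at (370,267) and the collar near (470,251). I'll compute these.

```bash
python3 - <<'E'
from h import *
K=load("w1")[1]
for n,u,v,z in (("butt",268,150,8.5),("hfront",266,229,8.5),("tip",266,287,8.5),("plA",320,202,8),("plB",453,177,8),("plC",338,270,8),("atip",369,267,80),("aroot",470,251,80),("cup",432,80,10),("clip",370,105,80)):
    print(n,np.round(px(K,u,v,z),1))
E
```

```text
butt [ 505.6 -329.5    8.5]
hfront [ 581.6 -339.1    8.5]
tip [ 644.4 -345.4    8.5]
plA [ 559.1 -285.2    8. ]
plB [ 545.9 -160.1    8. ]
plC [ 632.1 -271.2    8. ]
atip [ 594.7 -255.5   80. ]
aroot [ 588.  -176.3   80. ]
cup [ 458.1 -183.2   10. ]
clip [ 470.7 -252.6   80. ]
```

```bash
python3 -m pendant '{"travel":[[0,0,0],[0,0,0],[0,0,0]],"rot":[[0,0,-1.8],[0,0,-1.8],[0,0,-1.8]],"jaw":[1,1,1]}'; python3 -c "
from h import *
st()"
```

```text
time: 3.55
ee_pos: [537.3, -320.8, 186.7]
tcp_rot: [0.185, 3.134, -0.003]
ft_force: [-0.1, -0.1, -0.5]
finger_gap: 85.2
gripper_force: 0.0
t 3.55 p [ 537.3 -320.8  186.7] 
R [[-0.993, 0.117, 0.002], [0.117, 0.993, -0.002], [-0.003, -0.002, -1.0]] F [-0.1 -0.1 -0.5] gap 85.2 0.0 q [-0.67  0.39  0.17  1.35  0.   -0.55]
```

```bash
python3 -m pendant '{"travel":[[0.7,-1.3,-3],[0.7,-1.3,-7],[0.7,-1.3,-11],[0.7,-1.3,-14],[0.7,-1.3,-14]],"rot":[[0,0,0],[0,0,0],[0,0,0],[0,0,0],[0,0,0]],"jaw":[0.5,0.5,0.5,0.5,0.5]}';python3 -m pendant '{"travel":[[0,0,0],[0,0,0]],"rot":[[0,0,0],[0,0,0]],"jaw":[0.5,0.5]}'; python3 - <<'E'
from h import *
st(); cam("wrist","w2")
E
```

```text
time: 4.05
ee_pos: [542.0, -332.1, 41.6]
tcp_rot: [-0.185, -3.131, -0.005]
ft_force: [0.1, 0.2, -0.1]
finger_gap: 42.7
gripper_force: 0.0
time: 4.25
ee_pos: [544.8, -334.2, 47.2]
tcp_rot: [0.186, 3.133, -0.003]
ft_force: [0.3, -0.3, 1.2]
finger_gap: 42.4
gripper_force: 0.0
t 4.25 p [ 544.8 -334.2   47.2] 
R [[-0.993, 0.118, 0.003], [0.118, 0.993, -0.002], [-0.003, -0.002, -1.0]] F [ 0.3 -0.3  1.2] gap 42.4 0.0 q [-0.68  0.49 -0.04  1.04 -0.   -0.56]
```

View pics/w2.png

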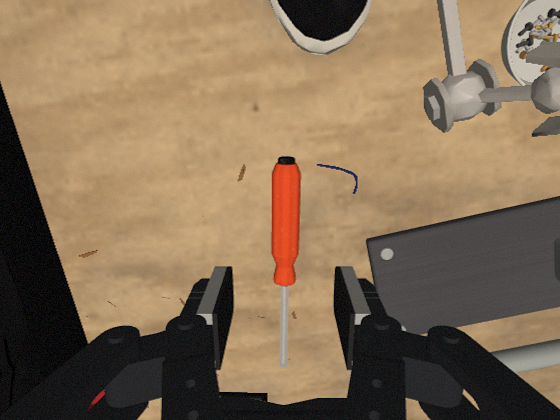

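The driver is centred between the fingers: handle at (286,215), shaft straight down. Descending and gripping.

```bash
python3 -m pendant '{"travel":[[0,0,-1.5],[0,0,-2.6],[0,0,-3.4],[0,0,-4],[0,0,-4.2]],"rot":[[0,0,0],[0,0,0],[0,0,0],[0,0,0],[0,0,0]],"jaw":[0.5,0.5,0.5,0.5,0.5]}';python3 -m pendant '{"travel":[[0,0,-0.1],[0,0,-0.2],[0,0,-0.2],[0,0,-0.2],[0,0,-0.2]],"rot":[[0,0,0],[0,0,0],[0,0,0],[0,0,0],[0,0,0]],"jaw":[0.5,0.5,0.1,0.0,0.0]}';python3 -m pendant '{"travel":[[0,0,0],[0,0,0],[0,0,0],[0,0,0],[0,0,0]],"rot":[[0,0,0],[0,0,0],[0,0,0],[0,0,0],[0,0,0]],"jaw":[0,0,0,0,0]}'; python3 -m pendant '{"travel":[[0,0,1],[0,0,3],[0,0,5],[0,0,7],[0,0,7]],"rot":[[0,0,0],[0,0,0],[0,0,0],[0,0,0],[0,0,0]],"jaw":[0,0,0,0,0]}';python3 - <<'E'
from h import *
st(); cam("wrist","w3"); crop("w3",180,120,220,200,"w3c",2.5)
E
```

```text
time: 4.8
ee_pos: [543.3, -333.1, 2.1]
tcp_rot: [-0.186, -3.135, -0.001]
ft_force: [0.1, 0.4, 1.3]
finger_gap: 42.4
gripper_force: 0.0
time: 5.3
ee_pos: [543.6, -333.3, 0.8]
tcp_rot: [0.186, 3.136, -0.0]
ft_force: [0.4, 0.7, -0.2]
finger_gap: 0.9
gripper_force: 0.0
time: 5.8
ee_pos: [543.5, -333.2, 0.6]
tcp_rot: [0.186, 3.136, -0.0]
ft_force: [0.3, -0.2, -0.2]
finger_gap: 0.1
gripper_force: 0.0
time: 6.3
ee_pos: [544.8, -334.3, 74.2]
tcp_rot: [0.186, 3.132, -0.005]
ft_force: [0.8, 0.0, 0.4]
finger_gap: 0.0
gripper_force: 0.0
t 6.3 p [ 544.8 -334.3   74.2] 
R [[-0.993, 0.118, 0.004], [0.118, 0.993, -0.003], [-0.005, -0.003, -1.0]] F [0.8 0.  0.4] gap 0.0 0.0 q [-0.68  0.47 -0.    1.1   0.   -0.56]
```

View pics/w3c.png

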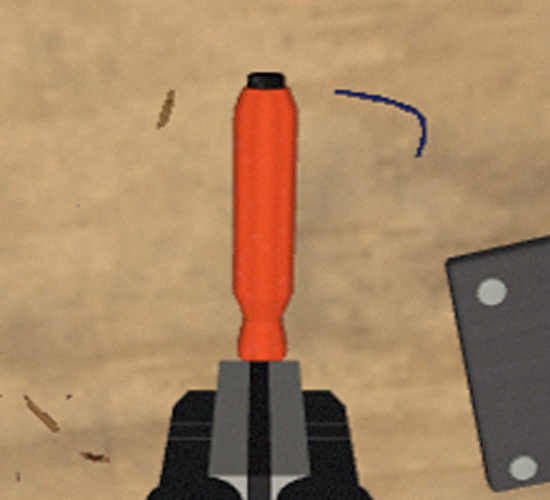

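```bash
python3 - <<'E'
from h import *
K=load("w2")[1]
for n,u,v in (("butt",286,158),("hfront",285,284),("tip",284,366)): print(n,np.round(px(K,u,v,8.5),1))
K=load("w3")[1]
print("tcp px",proj(K,[544.8,-334.3,74.2]), "butt",np.round(px(K,180+265/2.5,120+78/2.5,8.5),1),np.round(px(K,180+262/2.5,120+360/2.5,8.5),1))
c,W=cam("wrist");M=np.array(W["M"]);print(np.round(M,2).tolist())
E
```

```text
butt [ 503.4 -328.5    8.5]
hfront [ 582.  -338.2    8.5]
tip [ 643.9 -346.2    8.5]
tcp px [284.45588518 255.66204139] butt [ 504.1 -328.5    8.5] [ 581.8 -338.4    8.5]
[[0.12, 0.94, 0.31, 466.03], [0.99, -0.11, -0.04, -324.97], [-0.0, 0.31, -0.95, 240.95], [0.0, 0.0, 0.0, 1.0]]
```

```bash
python3 - <<'E'
from h import *
cam("side","d1"); cam("scene","s1")
a=cv2.imread("pics/d1.png")[150:350,200:400];b=cv2.imread("pics/s1.png")[180:300,330:450]
cv2.imwrite("pics/m2.png",np.hstack([cv2.resize(a,(400,400),interpolation=2),cv2.resize(b,(400,400),interpolation=2)]))
E
```

```text
(no output)
```

View pics/m2.png

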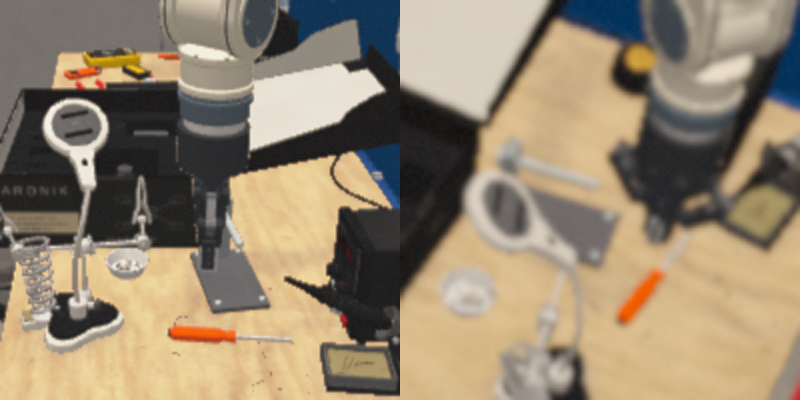

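```bash
python3 - <<'E'
from h import *
st()
P=manip.get_state()["ee_pos"]
for n in("s1","d1"):
    K=load(n)[1]; print(n,proj(K,P),proj(K,[544.5,-334,8.5]),proj(K,[544.5,-334,90]))
E
```

```text
t 6.5 p [ 543.2 -332.9   69.9] 
R [[-0.993, 0.118, -0.001], [0.118, 0.993, 0.001], [0.001, 0.001, -1.0]] F [ 0.3 -1.5 -1.1] gap -0.1 0.0 q [-0.68  0.47 -0.01  1.1   0.   -0.56]
s1 [405.03461196 257.01856252] [402.43656296 268.5150345 ] [406.55260181 252.92542041]
d1 [302.32536463 294.21215098] [301.87438103 316.94591065] [303.35373659 286.87530991]
```

```bash
python3 - <<'E'
from h import *
c,K=cam("wrist","w4"); s=manip.get_state(); P=np.array(s["ee_pos"]);Q=R.from_rotvec(s["tcp_rot"]).as_matrix()
for x in (11,0):
    for z in (0,-10,-20,-30): print(x,z,np.round(proj(K,P+Q@[x,0,z]),1), np.round(proj(load("d1")[1],P+Q@[x,0,z]),1))
crop("w4",200,200,170,220,"w4c",2.5)
a=cv2.imread("pics/w4c.png"); b=cv2.imread("pics/d1.png")[240:300,270:340]; b=cv2.resize(b,(350,300),interpolation=2)
h=np.zeros((550,350,3),np.uint8);h[:300]=b;cv2.imwrite("pics/m3.png",np.hstack([a,h]))
E
```

```text
11 0 [284.7 234.8] [297.4 294. ]
11 -10 [284.8 242.8] [297.5 290.3]
11 -20 [284.9 251.8] [297.7 286.5]
11 -30 [285.  261.9] [297.9 282.6]
0 0 [284.6 255.5] [302.3 294.3]
0 -10 [284.7 264.5] [302.5 290.5]
0 -20 [284.8 274.5] [302.7 286.7]
0 -30 [284.9 285.8] [302.9 282.9]
```

View pics/m3.png

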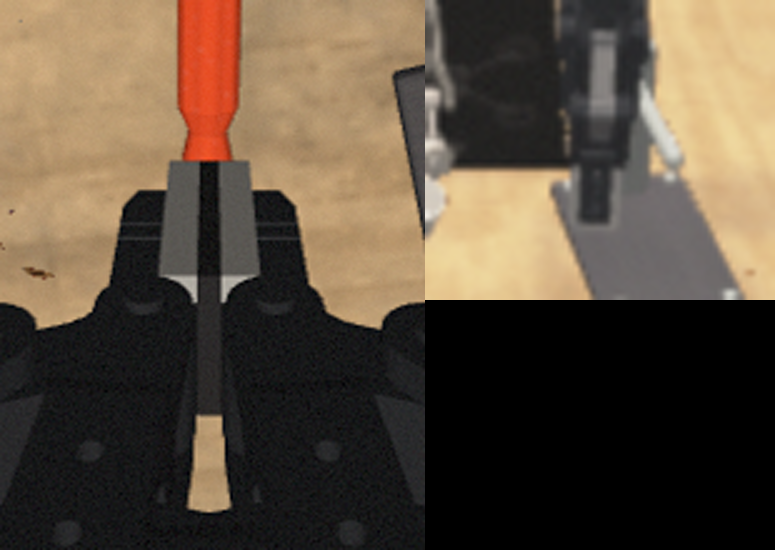

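The shut fingertips end about 24 mm short of the reported TCP: side view tip row 285, against 294 for the TCP. So the fingers closed above the handle. I'll go lower, watching the force.

```bash
python3 -m pendant '{"travel":[[0,0,-2],[0,0,-4],[0,0,-6],[0,0,-7],[0,0,-7.4]],"rot":[[0,0,0],[0,0,0],[0,0,0],[0,0,0],[0,0,0]],"jaw":[0.4,0.4,0.4,0.4,0.4]}';python3 -m pendant '{"travel":[[0,0,-0.2],[0,0,-0.4],[0,0,-0.5],[0,0,-0.5]],"rot":[[0,0,0],[0,0,0],[0,0,0],[0,0,0]],"jaw":[0.4,0.4,0.4,0.4]}';python3 -m pendant '{"travel":[[0,0,-0.2],[0,0,-0.4],[0,0,-0.5],[0,0,-0.5]],"rot":[[0,0,0],[0,0,0],[0,0,0],[0,0,0]],"jaw":[0.4,0.4,0.4,0.4]}'
```

```text
time: 7.05
ee_pos: [542.8, -332.7, -5.0]
tcp_rot: [-0.186, -3.134, -0.002]
ft_force: [0.7, -0.2, 0.1]
finger_gap: 34.4
gripper_force: 0.0
time: 7.45
ee_pos: [543.7, -333.4, -8.0]
tcp_rot: [0.186, 3.135, -0.001]
ft_force: [-0.3, 0.7, -0.2]
finger_gap: 34.2
gripper_force: 0.0
time: 7.85
ee_pos: [543.4, -333.1, -13.6]
tcp_rot: [-0.186, -3.136, -0.0]
ft_force: [0.0, -0.4, 0.0]
finger_gap: 34.4
gripper_force: 0.0
```

```bash
python3 -m pendant '{"travel":[[0,0,-0.2],[0,0,-0.4],[0,0,-0.4],[0,0,-0.4]],"rot":[[0,0,0],[0,0,0],[0,0,0],[0,0,0]],"jaw":[0.4,0.4,0.4,0.4]}';python3 -m pendant '{"travel":[[0,0,0],[0,0,0],[0,0,0],[0,0,0],[0,0,0]],"rot":[[0,0,0],[0,0,0],[0,0,0],[0,0,0],[0,0,0]],"jaw":[0.2,0.1,0,0,0]}';python3 -m pendant '{"travel":[[0,0,0],[0,0,0],[0,0,0]],"rot":[[0,0,0],[0,0,0],[0,0,0]],"jaw":[0,0,0]}'
```

```text
time: 8.25
ee_pos: [543.5, -333.2, -17.5]
tcp_rot: [-0.186, -3.136, -0.0]
ft_force: [0.4, -0.5, -0.2]
finger_gap: 34.2
gripper_force: 0.0
time: 8.75
ee_pos: [543.7, -333.4, -17.1]
tcp_rot: [0.186, 3.136, -0.001]
ft_force: [0.3, 0.1, 3.9]
finger_gap: 13.1
gripper_force: 59.4
time: 9.05
ee_pos: [543.7, -333.3, -17.1]
tcp_rot: [0.186, 3.136, -0.0]
ft_force: [-0.3, 0.1, 5.4]
finger_gap: 12.8
gripper_force: 59.6
```

Grip gap 12.8 with an upward reaction means the pads hold only the rounded top, so the tips are about 30 mm behind the TCP. I'll open and go about 9 mm lower.

```bash
python3 -m pendant '{"travel":[[0,0,0],[0,0,0],[0,0,-0.2],[0,0,-0.4],[0,0,-0.5]],"rot":[[0,0,0],[0,0,0],[0,0,0],[0,0,0],[0,0,0]],"jaw":[0.4,0.4,0.4,0.4,0.4]}';python3 -m pendant '{"travel":[[0,0,-0.2],[0,0,-0.4],[0,0,-0.5],[0,0,-0.5]],"rot":[[0,0,0],[0,0,0],[0,0,0],[0,0,0]],"jaw":[0.4,0.4,0.4,0.4]}';python3 -m pendant '{"travel":[[0,0,0],[0,0,0],[0,0,0],[0,0,0],[0,0,0]],"rot":[[0,0,0],[0,0,0],[0,0,0],[0,0,0],[0,0,0]],"jaw":[0.2,0.1,0,0,0]}';python3 -m pendant '{"travel":[[0,0,0],[0,0,0],[0,0,0]],"rot":[[0,0,0],[0,0,0],[0,0,0]],"jaw":[0,0,0]}'
```

```text
time: 9.55
ee_pos: [543.3, -333.1, -22.9]
tcp_rot: [-0.186, -3.136, -0.001]
ft_force: [-0.6, 0.5, -0.0]
finger_gap: 34.6
gripper_force: 0.0
time: 9.95
ee_pos: [543.5, -333.2, -27.4]
tcp_rot: [0.186, 3.136, -0.0]
ft_force: [-0.2, 0.5, -0.7]
finger_gap: 33.9
gripper_force: 0.0
time: 10.45
ee_pos: [544.3, -333.6, -26.1]
tcp_rot: [0.186, 3.134, -0.002]
ft_force: [-0.3, 1.5, 9.8]
finger_gap: 13.9
gripper_force: 61.6
time: 10.75
ee_pos: [544.3, -333.6, -26.1]
tcp_rot: [0.186, 3.134, -0.002]
ft_force: [0.1, 1.0, 9.1]
finger_gap: 13.6
gripper_force: 61.6
```

```bash
python3 -m pendant '{"travel":[[0,0,0.5],[0,0,1.5],[0,0,3],[0,0,5],[0,0,7]],"rot":[[0,0,0],[0,0,0],[0,0,0],[0,0,0],[0,0,0]],"jaw":[0,0,0,0,0]}';python3 -m pendant '{"travel":[[0,0,2],[0,0,5],[0,0,5],[0,0,5]],"rot":[[0,0,0],[0,0,0],[0,0,0],[0,0,0]],"jaw":[0,0,0,0]}'; python3 - <<'E'
from h import *
st(); cam("wrist","w5"); cam("side","d5")
a=cv2.imread("pics/w5.png"); b=cv2.imread("pics/d5.png")[200:320,250:370]; 
cv2.imwrite("pics/m5.png",np.hstack([a[100:400,120:440],cv2.resize(b,(300,300),interpolation=2)]))
E
```

```text
time: 11.25
ee_pos: [543.4, -333.2, 43.6]
tcp_rot: [-0.186, -3.136, -0.0]
ft_force: [0.1, -0.0, -0.9]
finger_gap: 13.7
gripper_force: 58.8
time: 11.65
ee_pos: [543.7, -333.4, 93.4]
tcp_rot: [0.186, 3.135, -0.001]
ft_force: [-0.0, 0.3, -1.3]
finger_gap: 13.9
gripper_force: 58.7
t 11.65 p [ 543.7 -333.4   93.4] 
R [[-0.993, 0.118, 0.001], [0.118, 0.993, -0.001], [-0.001, -0.001, -1.0]] F [-0.   0.3 -1.3] gap 13.9 58.7 q [-0.68  0.45  0.03  1.15 -0.   -0.56]
```

View pics/m5.png

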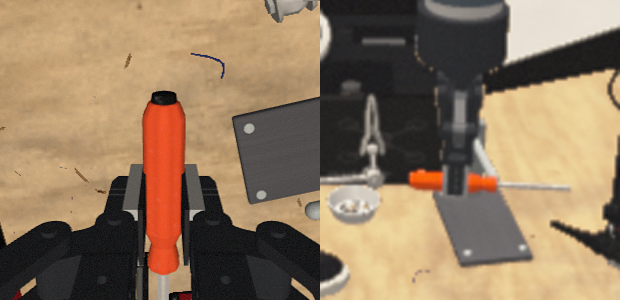

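```bash
python3 - <<'E'
from h import *
D=load("d5")[1];W=load("w5")[1]
for u,v,y in ((250+95/2.5,272,-329),(250+175/2.5,200+186/2.5,-338),(350,275.3,-346)): print(np.round(pxp(D,u,v,[0,y,0],[0,1,0]),1))
for z in (120,128,136): print(z,np.round(px(W,283,197,z),1),np.round(px(W,283,370,z),1))
E
```

```text
[ 509.8 -329.   125.8]
[ 579.1 -338.   124. ]
[ 643.3 -346.   125.4]
120 [ 506.1 -329.7  120. ] [ 589.2 -339.6  120. ]
128 [ 503.8 -329.4  128. ] [ 582.2 -338.8  128. ]
136 [ 501.5 -329.2  136. ] [ 575.3 -337.9  136. ]
```

```bash
python3 -m pendant '{"travel":[[0,0,5],[0,0,10],[0,0,15],[0,0,20],[0,0,24]],"rot":[[0,0,0],[0,0,0],[0,0,0],[0,0,0],[0,0,0]],"jaw":[0,0,0,0,0]}'
python3 -m pendant '{"travel":[[-1,4.7,0],[-2,9.4,0],[-3,14,0],[-4,18.6,0],[-4.5,23.3,0]],"rot":[[0,0,0],[0,0,0],[0,0,0],[0,0,0],[0,0,0]],"jaw":[0,0,0,0,0]}'
python3 -m pendant '{"travel":[[-1,4,0],[-2,8,0],[-3,12,0],[-4,16,0],[-5,20,0]],"rot":[[0,0,2],[0,0,4],[0,0,6],[0,0,8],[0,0,11]],"jaw":[0,0,0,0,0]}'
python3 -m pendant '{"travel":[[-2.5,3.5,0],[-5,7,0],[-8,10.5,0],[-11,14,0],[-14,17,0]],"rot":[[0,0,0],[0,0,0],[0,0,0],[0,0,0],[0,0,0]],"jaw":[0,0,0,0,0]}'
python3 -m pendant '{"travel":[[0,0,-4],[0,0,-8],[0,0,-12],[0,0,-12],[0,0,-12]],"rot":[[0,0,0],[0,0,0],[0,0,0],[0,0,0],[0,0,0]],"jaw":[0,0,0,0,0]}'
python3 - <<'E'
from h import *
st(); cam("wrist","w6")
E
```

```text
time: 12.25
ee_pos: [543.2, -333.0, 334.7]
tcp_rot: [0.186, 3.136, -0.0]
ft_force: [0.6, -0.6, 0.5]
finger_gap: 14.0
gripper_force: 58.7
time: 12.75
ee_pos: [497.4, -98.6, 331.7]
tcp_rot: [-0.187, -3.134, -0.001]
ft_force: [0.7, 0.1, -1.7]
finger_gap: 14.0
gripper_force: 58.7
time: 13.25
ee_pos: [447.6, 101.2, 331.7]
tcp_rot: [0.117, -3.138, -0.0]
ft_force: [0.4, -0.3, -0.2]
finger_gap: 13.7
gripper_force: 58.8
time: 13.75
ee_pos: [306.9, 270.9, 331.6]
tcp_rot: [0.115, -3.138, 0.001]
ft_force: [0.7, 0.6, 0.9]
finger_gap: 13.6
gripper_force: 58.8
time: 14.25
ee_pos: [308.4, 269.7, 213.0]
tcp_rot: [0.115, -3.138, 0.001]
ft_force: [0.6, 0.0, 0.9]
finger_gap: 13.6
gripper_force: 58.8
t 14.25 p [308.4 269.7 213. ] 
R [[-0.997, -0.073, -0.001], [-0.073, 0.997, -0.001], [0.001, -0.001, -1.0]] F [0.6 0.  0.9] gap 13.6 58.8 q [ 0.51  0.02 -0.25  1.31  0.    0.44]
```

View pics/w6.png

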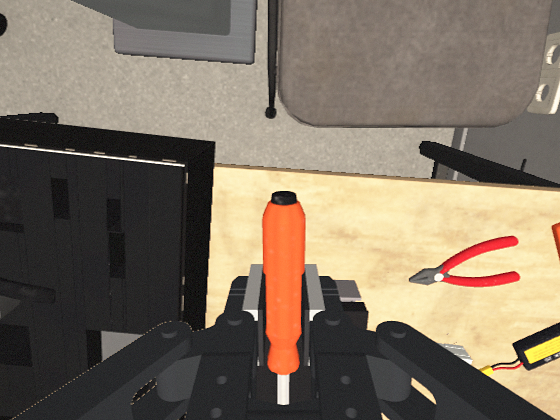

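The case is hidden behind the gripper here; the cutters show at (470,270). I'll look from above the case instead, with the camera at about x 430 and y 380.

```bash
python3 -m pendant '{"travel":[[4,2,1],[8,4,2],[12,6,3],[16,8,4],[20,10,4]],"rot":[[0,0,0],[0,0,0],[0,0,0],[0,0,0],[0,0,0]],"jaw":[0,0,0,0,0]}'
python3 -m pendant '{"travel":[[0,1,0],[0,1,0],[0,1,0]],"rot":[[0,0,0],[0,0,0],[0,0,0]],"jaw":[0,0,0]}'
python3 - <<'E'
from h import *
st(); cam("wrist","w7"); a=cv2.imread("pics/w7.png")
a=cv2.LUT(a,(255*(np.arange(256)/255)**0.5).astype(np.uint8))
cv2.imwrite("pics/m7.png",cv2.resize(a,(800,600),interpolation=cv2.INTER_CUBIC))
E
```

```text
time: 14.8
ee_pos: [511.4, 370.9, 256.5]
tcp_rot: [-0.114, 3.134, 0.004]
ft_force: [0.5, 0.2, -0.5]
finger_gap: 14.2
gripper_force: 58.8
time: 15.1
ee_pos: [508.2, 379.6, 253.8]
tcp_rot: [-0.116, 3.138, 0.001]
ft_force: [0.5, -0.1, -0.1]
finger_gap: 13.8
gripper_force: 58.8
t 15.1 p [508.2 379.6 253.8] 
R [[-0.997, -0.074, 0.001], [-0.074, 0.997, 0.0], [-0.001, 0.0, -1.0]] F [ 0.5 -0.1 -0.1] gap 13.8 58.8 q [ 0.51  0.4   0.36  1.52 -0.    0.44]
```

View pics/m7.png

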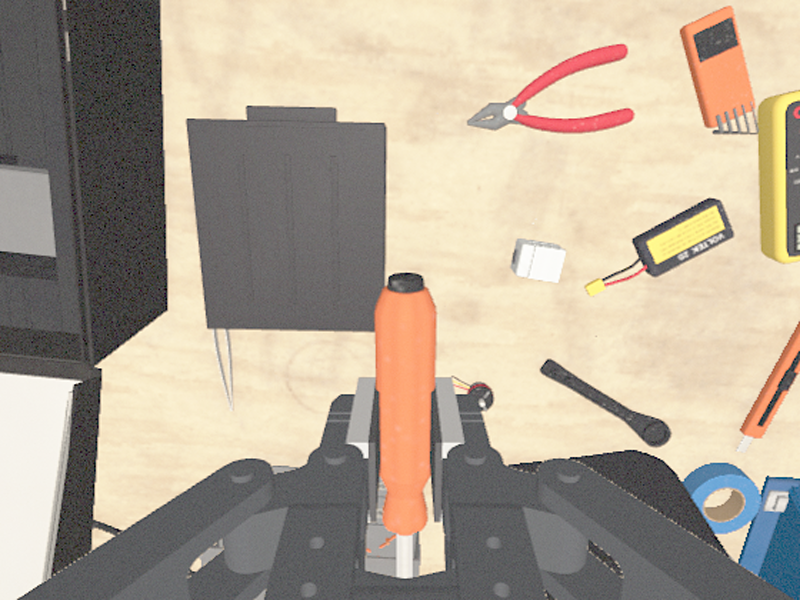

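The case cover's corners are (188,119), (386,124) and (207,328), with the lip at (247,106)–(336,108). The cap is the light block with its top face over (530–565, 243–283). The cutters are at (550,90) and the battery at (690,235). Now to compute poses.

```bash
python3 - <<'E'
from h import *
K=load("w7")[1]; k=1.4286
q=lambda u,v,z:px(K,u/k,v/k,z)
for n,u,v,z in (("FL",188,119,70),("FR",386,124,70),("BL",207,328,70),("BR",385,331,70),("lipL",247,106,50),("lipR",336,108,50),("capTL",532,241,26),("capTR",565,243,26),("capBR",561,283,26),("capBL",526,279,26),("capSideL",513,262,13)):
    print(n,np.round(q(u,v,z),1))
im=cv2.cvtColor(cv2.imread("pics/w7.png"),cv2.COLOR_BGR2GRAY)
for r in range(162,204,2): print(r,' '.join(f"{x:3d}" for x in im[r,352:402:2]))
E
```

```text
FL [435.  237.6  70. ]
FR [428.8 361.4  70. ]
BL [574.9 243.8  70. ]
BR [567.9 369.5  70. ]
lipL [424.3 269.   50. ]
lipR [421.2 327.3  50. ]
capTL [504.2 475.2  26. ]
capTR [503.9 500.3  26. ]
capBR [535.3 502.5  26. ]
capBL [534.1 475.   26. ]
capSideL [524.4 466.1  13. ]
162 217 213 206 207 215 218 213 212 214 210 210 205 209 209 215 217 216 216 217 214 214 211 207 207 199
164 215 212 207 206 213 214 210 216 216 217 212 205 205 215 211 210 205 214 215 215 212 211 206 207 203
166 213 209 204 203 207 202 202 211 217 214 212 209 217 215 209 213 210 215 213 212 209 209 209 205 202
168 208 207 203 204 198 127 145 148 142 143 125 166 195 215 211 215 216 220 214 214 212 208 204 203 201
170 207 206 203 207 197 119 129 153 153 148 128 154 143 164 186 171 130 160 198 215 210 211 205 202 203
172 206 207 204 212 169 126 120 245 251 251 251 158 221 155 197 160 135 146 143 138 186 214 213 207 207
174 211 208 208 217 104 113 137 250 251 251 252 189 252 251 251 253 255 255 223 176 194 175 205 210 211
176 214 206 202 205  41 109 168 252 252 250 251 230 250 249 249 249 250 250 248 249 250 254 209 2
[... 658 characters left out ...]
 250 250 249 211 251 249 248 249 249 249 248 248 248 250 242 200 198 194 184
192 182 181 192 200 193 240 251 251 248 203 249 249 249 249 249 249 248 247 248 251 193 199 201 199 193
194 183 186 198 203 201 199 192 166 188 254 251 250 249 251 250 249 248 248 249 250 183 189 193 192 194
196 186 193 200 203 205 198 199 202 199 198 201 202 190 184 233 253 252 248 248 246 182 185 192 199 203
198 194 197 202 206 205 205 202 205 212 211 210 211 213 210 211 209 208 200 194 189 194 196 201 210 206
200 209 212 215 212 209 209 221 222 221 223 219 220 219 218 220 219 216 211 208 204 202 201 212 213 207
202 220 221 221 220 220 221 218 221 226 221 221 225 227 223 221 223 220 213 208 207 204 203 204 207 204
```

Case yaw comes out at +2.8°: cover width 124, depth 140 and lip width 58, all consistent. The pry slot is at about (435, 299.5, 43.5). I'll back off with the tip 30 mm before the slot, then descend to TCP z ≈ 9.

```bash
python3 -m pendant '{"travel":[[-4,-1.7,0],[-8.5,-3.5,0],[-13,-5.4,0],[-17,-7.2,0],[-20.4,-8.6,0]],"rot":[[0,0,-1.4],[0,0,-1.4],[0,0,-1.4],[0,0,-1.4],[0,0,-1.4]],"jaw":[0,0,0,0,0]}'
python3 -m pendant '{"travel":[[0,0,-4],[0,0,-8],[0,0,-12],[0,0,-15],[0,0,-18]],"rot":[[0,0,0],[0,0,0],[0,0,0],[0,0,0],[0,0,0]],"jaw":[0,0,0,0,0]}'
python3 -m pendant '{"travel":[[0,0,-2],[0,0,-4],[0,0,-5],[0,0,-5.5],[0,0,-5.5]],"rot":[[0,0,0],[0,0,0],[0,0,0],[0,0,0],[0,0,0]],"jaw":[0,0,0,0,0]}'
python3 - <<'E'
from h import *
st(); s=manip.get_state();M=R.from_rotvec(s["tcp_rot"]).as_matrix();P=np.array(s["ee_pos"]);f=-M[:,0];T=P+101*f-34.3*M[:,2]
print("tip",T,"fwd deg",np.degrees(np.arctan2(f[1],f[0])))
K=cam("scene","s8")[1]; print(proj(K,T),proj(K,T-60*f), proj(K,[435,299.5,43.5]))
E
```

```text
time: 15.65
ee_pos: [301.4, 292.0, 253.8]
tcp_rot: [-0.077, 3.138, 0.002]
ft_force: [-0.1, -0.3, 0.1]
finger_gap: 13.9
gripper_force: 58.8
time: 16.15
ee_pos: [303.7, 293.2, 72.6]
tcp_rot: [-0.077, 3.139, 0.002]
ft_force: [0.1, 0.2, -0.0]
finger_gap: 13.8
gripper_force: 58.8
time: 16.65
ee_pos: [304.4, 293.7, 18.0]
tcp_rot: [-0.077, 3.14, 0.0]
ft_force: [0.3, 0.6, -0.8]
finger_gap: 13.6
gripper_force: 58.8
t 16.65 p [304.4 293.7  18. ] 
R [[-0.999, -0.049, 0.0], [-0.049, 0.999, 0.0], [-0.0, 0.0, -1.0]] F [ 0.3  0.6 -0.8] gap 13.6 58.8 q [ 0.57  0.19 -0.59  0.79 -0.    0.52]
tip [405.27883629 298.60078834  52.37829492] fwd deg 2.804902554714333
[220.20864153 214.71051852] [210.6915465  225.94331755] [225.14548155 211.08499435]
```

```bash
python3 -m pendant '{"travel":[[0,0,-0.5],[0,0,-0.88],[0,0,-0.88],[0,0,-0.88]],"rot":[[0,0,0],[0,0,0],[0,0,0],[0,0,0]],"jaw":[0,0,0,0]}'
python3 -m pendant '{"travel":[[0.5,0.02,0],[1,0.05,0],[1.5,0.07,0],[2,0.1,0],[2,0.1,0]],"rot":[[0,0,0],[0,0,0],[0,0,0],[0,0,0],[0,0,0]],"jaw":[0,0,0,0,0]}'
python3 -m pendant '{"travel":[[0.3,0.015,0],[0.6,0.03,0],[0.8,0.04,0],[0.8,0.04,0],[0.8,0.04,0]],"rot":[[0,0,0],[0,0,0],[0,0,0],[0,0,0],[0,0,0]],"jaw":[0,0,0,0,0]}'
```

```text
time: 17.1
ee_pos: [304.5, 293.7, 8.8]
tcp_rot: [0.077, -3.141, 0.0]
ft_force: [0.5, 1.6, 0.2]
finger_gap: 14.1
gripper_force: 58.8
time: 17.6
ee_pos: [325.4, 294.9, 8.8]
tcp_rot: [-0.076, 3.14, 0.0]
ft_force: [-0.0, 1.3, -0.8]
finger_gap: 13.6
gripper_force: 58.8
time: 18.1
ee_pos: [332.5, 295.2, 8.8]
tcp_rot: [0.077, -3.141, -0.0]
ft_force: [0.9, -0.3, -1.0]
finger_gap: 13.9
gripper_force: 58.8
```

```bash
python3 -m pendant '{"travel":[[0.3,0.015,0],[0.6,0.03,0],[0.9,0.045,0],[1.0,0.05,0],[1.0,0.05,0]],"rot":[[0,0,0],[0,0,0],[0,0,0],[0,0,0],[0,0,0]],"jaw":[0,0,0,0,0]}'
python3 -m pendant '{"travel":[[0,0,0.2],[0,0,0.4],[0,0,0.6],[0,0,0.8],[0,0,0.8]],"rot":[[0,0,0],[0,0,0],[0,0,0],[0,0,0],[0,0,0]],"jaw":[0,0,0,0,0]}'
```

```text
time: 18.6
ee_pos: [342.7, 295.7, 8.7]
tcp_rot: [0.077, -3.141, 0.0]
ft_force: [-0.6, -0.6, -0.2]
finger_gap: 13.9
gripper_force: 58.8
time: 19.1
ee_pos: [342.5, 295.7, 17.1]
tcp_rot: [-0.077, 3.14, 0.0]
ft_force: [0.6, -0.4, -0.4]
finger_gap: 14.0
gripper_force: 58.7
```

```bash
python3 -m pendant '{"travel":[[0.1,0,0.6],[0.2,0.01,1.2],[0.3,0.02,1.8],[0.5,0.03,2.4],[0.6,0.03,2.8]],"rot":[[0,0,0],[0,0,0],[0,0,0],[0,0,0],[0,0,0]],"jaw":[0,0,0,0,0]}'
python3 -m pendant '{"travel":[[0,0,0],[0,0,0]],"rot":[[0,0,0],[0,0,0]],"jaw":[0,0]}'
python3 - <<'E'
from h import *
st(); cam("scene","s9")
a=cv2.imread("pics/s8.png",0).astype(int);b=cv2.imread("pics/s9.png",0).astype(int)
K=load("s9")[1]; ex=np.array([.9988,.0489,0]);ey=np.array([-.0489,.9988,0]);H=np.array([574.8,306.3,44])
def pt(u,y,h,th): # closed-frame offsets from hinge (u neg forward), rotated by th
    return H+ey*y+ex*(u*np.cos(th)+h*np.sin(th))+np.array([0,0,1])*(-u*np.sin(th)+h*np.cos(th))
for th in (0,.25): print(th,[np.round(proj(K,pt(-142,y,26,th)),0).tolist() for y in(-62,62)],[np.round(proj(K,pt(0,y,26,th)),0).tolist() for y in(-62,62)])
np.set_printoptions(linewidth=250)
print(a[176:228:2,196:270:3]);print(b[176:228:2,196:270:3])
E
```

```text
time: 19.6
ee_pos: [349.0, 296.2, 45.6]
tcp_rot: [-0.077, 3.14, 0.001]
ft_force: [-0.5, 0.6, -1.0]
finger_gap: 13.5
gripper_force: 58.6
time: 19.8
ee_pos: [348.8, 296.0, 44.9]
tcp_rot: [-0.077, 3.14, 0.0]
ft_force: [-0.8, 0.3, -1.0]
finger_gap: 13.8
gripper_force: 58.8
t 19.8 p [348.8 296.   44.9] 
R [[-0.999, -0.049, 0.001], [-0.049, 0.999, 0.0], [-0.001, 0.0, -1.0]] F [-0.8  0.3 -1. ] gap 13.8 58.8 q [ 0.52  0.21 -0.48  0.88 -0.    0.47]
0 [[239.0, 212.0], [210.0, 200.0]] [[259.0, 187.0], [231.0, 177.0]]
0.25 [[240.0, 203.0], [210.0, 192.0]] [[260.0, 186.0], [232.0, 176.0]]
[[ 89 140 148 149 184 187 191 191 191 192 191 187 189 189 188 188 187 184 185 189 190 191 191 186 187]
 [ 73 100 147 154 183 187 191 192 187 188 186 156 143 173 188 188 186 185 185 186 190 188 191 190 190]
 [ 73  87 139 153 180 186 187 189 189 187 169  81  54  97 151 177 183 184 185 186 187 184 185 191 192]
 [ 73  83 137 154 184 186 181 175 180 185 129  44  40  43  62 105 154 178 182 181 184 182 180 189 194]
 [ 72  84 139 143 185 188 181 171 173 164  66  42  42  41  43  42  72 120 156 173 176 179 178 186 189]
 [
[... 4140 characters left out ...]
  37  53  46  78  94 107 152 156 156 151 145  86  20  18  28  34  34  33  29  32]
 [172 170 166 105  47  53  41  97 119  97  94  98 111 135 145 115  31  14  26  33  34  35  36  29  56]
 [179 174 171 107  92  90  49 163 174 137 109  94  93  98 110  56  18  21  29  34  32  35  37  33  47]
 [181 180 177 144 118 104  75 178 185 176 161 125 101  93  64  21  22  30  34  32  33  34  34  33  35]
 [185 183 181 159 120 116 132 185 187 184 180 174 152  89  28  18  25  33  33  34  35  32  36  33  35]
 [189 187 178 133 121 156 176 182 185 186 185 185 177  81  17  22  32  33  36  32  36  36  34  33  36]
 [192 192 165 118 145 176 182 183 181 182 184 187 145  30  18  27  32  35  34  31  33  36  35  34  35]]
```

The scene pixels show the cover front edge about 8 px higher with its underside lit, so the cover is coming up. I'll follow the arc with the blade.

```bash
python3 -m pendant '{"travel":[[0.3,0.01,0.7],[0.7,0.03,1.4],[1.0,0.05,2.1],[1.4,0.07,2.8],[1.6,0.08,3.2]],"rot":[[0,0,0],[0,0,0],[0,0,0],[0,0,0],[0,0,0]],"jaw":[0,0,0,0,0]}'
python3 -m pendant '{"travel":[[0.5,0.02,0.7],[1,0.05,1.3],[1.5,0.07,2],[2,0.1,2.6],[2.5,0.12,3.2]],"rot":[[0,0,0],[0,0,0],[0,0,0],[0,0,0],[0,0,0]],"jaw":[0,0,0,0,0]}'
python3 -m pendant '{"travel":[[0.7,0.03,0.6],[1.4,0.07,1.1],[2.1,0.1,1.6],[2.8,0.14,2.1],[3.4,0.17,2.4]],"rot":[[0,0,0],[0,0,0],[0,0,0],[0,0,0],[0,0,0]],"jaw":[0,0,0,0,0]}'
python3 -m pendant '{"travel":[[0.7,0.03,0.2],[1.4,0.07,0.4],[2,0.1,0.5],[2.5,0.12,0.5],[2.5,0.12,0.5]],"rot":[[0,0,0],[0,0,0],[0,0,0],[0,0,0],[0,0,0]],"jaw":[0,0,0,0,0]}'
python3 - <<'E'
from h import *
st(); cam("scene","s10")
K=load("s10")[1]; ex=np.array([.9988,.0489,0]);ey=np.array([-.0489,.9988,0]);H=np.array([574.8,306.3,44])
def pt(u,y,h,th): return H+ey*y+ex*(u*np.cos(th)+h*np.sin(th))+np.array([0,0,1])*(-u*np.sin(th)+h*np.cos(th))
for th in (1.1,1.2,1.3,1.4,1.5,1.8): print(th,[np.round(proj(K,pt(-142,y,2,th)),0).tolist() for y in(-62,62)],[np.round(proj(K,pt(-142,y,26,th)),0).tolist() for y in(-62,62)])
im=cv2.imread("pics/s10.png",0)
print(im[135:190:2,210:280:3])
E
```

```text
time: 20.35
ee_pos: [365.4, 296.9, 77.7]
tcp_rot: [-0.077, 3.14, 0.001]
ft_force: [-0.3, -0.0, -1.9]
finger_gap: 13.7
gripper_force: 58.6
time: 20.85
ee_pos: [390.2, 298.0, 109.3]
tcp_rot: [-0.077, 3.14, 0.0]
ft_force: [2.3, 0.6, -5.0]
finger_gap: 14.2
gripper_force: 58.5
time: 21.35
ee_pos: [424.2, 299.7, 133.1]
tcp_rot: [-0.077, 3.141, 0.0]
ft_force: [0.4, 1.5, -3.2]
finger_gap: 13.8
gripper_force: 58.6
time: 21.85
ee_pos: [449.2, 300.9, 137.7]
tcp_rot: [-0.076, 3.14, 0.0]
ft_force: [-0.5, 0.3, -0.2]
finger_gap: 13.5
gripper_force: 58.9
t 21.85 p [449.2 300.9 137.7] 
R [[-0.999, -0.049, 0.0], [-0.049, 0.999, 0.0], [-0.0, -0.0, -1.0]] F [-0.5  0.3 -0.2] gap 13.5 58.9 q [ 0.43  0.27 -0.13  1.17 -0.    0.39]
1.1 [[249.0, 177.0], [219.0, 166.0]] [[252.0, 171.0], [222.0, 160.0]]
1.2 [[251.0, 174.0], [221.0, 163.0]] [[254.0, 168.0], [224.0, 157.0]]
1.3 [[253.0, 170.0], [223.0, 160.0]] [[256.0, 165.0], [226.0, 154.0]]
1.4 [[255.0, 167.0], [225.0, 157.0]] [[258.0, 162.0], [228.0, 152.0]]
1.5 [[257.0, 165.0], [227.0, 154.0]] [[260.0, 160.0], [230.0, 150.0]]
1.8 [[263.0, 158.0], [233.0, 148.
[... 2165 characters left out ...]
91 166  91  37  46  43  37  34  31  26  24  22  24  18  26 130 191
  189 189 190 174 115 178]
 [185 188 175  84  72  75  52  84  58  44  37  25  28  23  24  22  89 185
  189 190 193 178 116 202]
 [186 185 174 112 111  94  70 146 139  81  49  40  35  26  23  22  50 167
  188 193 193 176 104 190]
 [187 184 171 140 120  98 104 155 162 149 103  64  45  41  37  25  27 135
  184 191 192 143  42 101]
 [185 186 171 132 118 125 164 146 150 187 177 152  93  54  46  43  24  93
  183 188 169  67  27  34]
 [180 182 160 121 147 169 181 150 173 191 190 191 175 130  86  66  35  82
  180 184 106  22  22  20]
 [183 182 139 127 174 177 177 143 162 178 192 185 183 162 156 144  84 126
  178 146  31  16  20  21]]
```

```bash
python3 -m pendant '{"travel":[[0.3,0.01,-0.7],[0.6,0.03,-1.4],[1.2,0.06,-2],[1.9,0.09,-2],[2.6,0.13,-2]],"rot":[[0,0,0],[0,0,0],[0,0,0],[0,0,0],[0,0,0]],"jaw":[0,0,0,0,0]}'
python3 -m pendant '{"travel":[[0.6,0.03,0],[1.2,0.06,0],[1.8,0.09,0],[2.4,0.12,0],[2.4,0.12,0]],"rot":[[0,0,0],[0,0,0],[0,0,0],[0,0,0],[0,0,0]],"jaw":[0,0,0,0,0]}'
python3 -m pendant '{"travel":[[0.4,0.02,0],[0.8,0.04,0],[1.2,0.06,0],[1.6,0.08,0],[1.6,0.08,0]],"rot":[[0,0,0],[0,0,0],[0,0,0],[0,0,0],[0,0,0]],"jaw":[0,0,0,0,0]}'
```

```text
time: 22.4
ee_pos: [474.9, 302.1, 117.4]
tcp_rot: [0.077, -3.14, 0.001]
ft_force: [-1.1, 0.4, -2.3]
finger_gap: 13.7
gripper_force: 58.8
time: 22.9
ee_pos: [499.5, 303.4, 117.8]
tcp_rot: [-0.076, 3.14, 0.0]
ft_force: [0.6, -0.5, -0.9]
finger_gap: 13.7
gripper_force: 58.9
time: 23.4
ee_pos: [515.2, 304.2, 117.7]
tcp_rot: [-0.077, 3.14, 0.0]
ft_force: [-0.3, 0.1, 0.1]
finger_gap: 13.9
gripper_force: 59.0
```

```bash
for i in 1; do python3 -m pendant '{"travel":[[0.3,0.015,0],[0.6,0.03,0],[0.6,0.03,0],[0.6,0.03,0]],"rot":[[0,0,0],[0,0,0],[0,0,0],[0,0,0]],"jaw":[0,0,0,0]}'; done
python3 -m pendant '{"travel":[[0.2,0.01,0],[0.4,0.02,0],[0.4,0.02,0],[0.4,0.02,0]],"rot":[[0,0,0],[0,0,0],[0,0,0],[0,0,0]],"jaw":[0,0,0,0]}'
python3 -m pendant '{"travel":[[0.2,0.01,0],[0.4,0.02,0],[0.4,0.02,0],[0.4,0.02,0]],"rot":[[0,0,0],[0,0,0],[0,0,0],[0,0,0]],"jaw":[0,0,0,0]}'
python3 - <<'E'
from h import *
cam("scene","s11"); im=cv2.imread("pics/s11.png",0)
a=im[110:210,190:310]
print(np.array2string(im[135:195:3,215:290:3],max_line_width=200))
E
```

```text
time: 23.8
ee_pos: [520.7, 304.5, 117.8]
tcp_rot: [-0.077, 3.14, 0.0]
ft_force: [-1.0, -0.5, -0.3]
finger_gap: 14.1
gripper_force: 59.0
time: 24.2
ee_pos: [522.5, 304.5, 117.4]
tcp_rot: [0.078, -3.137, 0.001]
ft_force: [-9.1, -1.4, 1.9]
finger_gap: 13.8
gripper_force: 59.2
time: 24.6
ee_pos: [523.1, 304.4, 116.8]
tcp_rot: [0.079, -3.131, 0.002]
ft_force: [-22.1, -1.8, 4.6]
finger_gap: 13.9
gripper_force: 59.7
[[ 60  73  85  75  81  88  84  74  67  64  28  41 124 110 112 112 114 112 112 113 113 112 113 111 103]
 [ 77  46  75  94  85  80  80  88 101  60  26  53 105 113 113 113 113 112 113 113 114 113 115 114 114]
 [ 88  28  61  76 111 119 116 102  62  35  45 104 113 114 113 114 114 113 113 112 111 113 113 113 114]
 [ 42  26  28  42  44  49  48  42  37  45  63  77 102 112 114 113 114 111 114 112 112 112 114 113 113]
 [ 24  54  70  39  40  39  40  41  37  40 132  93 113 111 112 110 112 113 113 112 113 112 113 113 112]
 [ 34  88  76  39  41  38  42  40  37  33  62  74 100 110 112 113  97  91 108 113 113 113 114 113  88]
 [ 60  57  89  52  46  40  40  41  42  57  45  33  36  52  80  97  91
[... 673 characters left out ...]
 166 126 117  50  33  29  34  31  31  31  29  78 181 179 179 153 118 170 209 210]
 [192 189 190 191 188 160 118  94  48  32  29  28  33  32  30  28  88 187 191 187 124 149 206 209 208]
 [189 190 189 187 171 111 125  94  38  34  32  30  31  28  32  27 106 191 193 192 115 189 209 209 207]
 [177 172 179 188 188 167 159 172 119  68  43  37  30  31  31  26 118 190 193 175  50  79 149 190 206]
 [185 181 181 182 187 174 150 184 190 190 155 101  60  46  36  27 134 189 169  64  21  23  32  54 133]
 [185 191 188 178 179 164 148 178 188 188 190 163 159 161 132  62 157 168  65  17  20  22  21  21  32]
 [186 186 179 177 173 141 157 166 182 172 168 113 105 128 156 164 169  69  17  24  30  26  19  21  20]]
```

The force rose to 22 N at the stop, so the cover is fully open; its edge pixel matches 1.8 rad. I'll withdraw and take the driver back to its old spot.

```bash
python3 -m pendant '{"travel":[[-2,-0.1,0],[-4,-0.2,0],[-6,-0.3,0],[-9,-0.4,0],[-11,-0.5,0]],"rot":[[0,0,0],[0,0,0],[0,0,0],[0,0,0],[0,0,0]],"jaw":[0,0,0,0,0]}'
python3 -m pendant '{"travel":[[-1,0,4],[-2,0,9],[-2,0,14],[-2,0,19],[-2,0,21]],"rot":[[0,0,0],[0,0,0],[0,0,0],[0,0,0],[0,0,0]],"jaw":[0,0,0,0,0]}'
python3 -m pendant '{"travel":[[1,-4.5,0],[2.5,-9,0],[4,-13.5,0],[5.5,-18,0],[7,-22.5,0]],"rot":[[0,0,-2],[0,0,-4],[0,0,-6],[0,0,-8],[0,0,-9.7]],"jaw":[0,0,0,0,0]}'
python3 -m pendant '{"travel":[[1,-4.5,0],[2,-9,0],[3,-13.5,0],[4,-18,0],[5,-22.5,0]],"rot":[[0,0,0],[0,0,0],[0,0,0],[0,0,0],[0,0,0]],"jaw":[0,0,0,0,0]}'
python3 -m pendant '{"travel":[[1,-4.5,0],[2,-9,0],[3,-13.5,0],[3.5,-17,0],[3.5,-18.5,0]],"rot":[[0,0,0],[0,0,0],[0,0,0],[0,0,0],[0,0,0]],"jaw":[0,0,0,0,0]}'
python3 -m pendant '{"travel":[[0,0,-4],[0,0,-8],[0,0,-8],[0,0,-8]],"rot":[[0,0,0],[0,0,0],[0,0,0],[0,0,0]],"jaw":[0,0,0,0]}'
python3 -c "
from h import *
st()"
```

```text
time: 25.15
ee_pos: [417.1, 299.7, 117.9]
tcp_rot: [0.077, -3.141, 0.0]
ft_force: [0.5, 0.0, -0.2]
finger_gap: 13.5
gripper_force: 58.9
time: 25.65
ee_pos: [399.0, 300.2, 332.7]
tcp_rot: [-0.077, 3.135, 0.004]
ft_force: [0.2, 0.3, -1.6]
finger_gap: 13.6
gripper_force: 59.0
time: 26.15
ee_pos: [468.8, 73.0, 328.2]
tcp_rot: [0.191, 3.135, 0.0]
ft_force: [1.6, 0.7, -0.8]
finger_gap: 14.2
gripper_force: 58.9
time: 26.65
ee_pos: [518.6, -152.2, 328.1]
tcp_rot: [0.189, 3.135, -0.0]
ft_force: [1.5, 0.6, -0.7]
finger_gap: 13.8
gripper_force: 58.9
time: 27.15
ee_pos: [553.6, -338.5, 326.2]
tcp_rot: [-0.192, -3.134, -0.001]
ft_force: [-0.2, -0.3, -0.6]
finger_gap: 13.8
gripper_force: 58.9
time: 27.55
ee_pos: [553.5, -334.7, 249.1]
tcp_rot: [0.188, 3.136, -0.0]
ft_force: [0.1, 0.3, 0.4]
finger_gap: 14.0
gripper_force: 59.0
t 27.55 p [ 553.5 -334.7  249.1] 
R [[-0.993, 0.12, 0.0], [0.12, 0.993, -0.0], [-0.0, -0.0, -1.0]] F [0.1 0.3 0.4] gap 14.0 59.0 q [-0.67  0.43  0.39  1.53  0.   -0.55]
```

```bash
python3 -m pendant '{"travel":[[-1,0,-5],[-1,0,-10],[-1,0,-15],[-1,0,-20],[-1,0,-23]],"rot":[[0,0,0],[0,0,0],[0,0,0],[0,0,0],[0,0,0]],"jaw":[0,0,0,0,0]}'
python3 -m pendant '{"travel":[[0,0,-0.8],[0,0,-1.6],[0,0,-2.4],[0,0,-3],[0,0,-3]],"rot":[[0,0,0],[0,0,0],[0,0,0],[0,0,0],[0,0,0]],"jaw":[0,0,0,0,0]}'
python3 -m pendant '{"travel":[[0,0,-0.4],[0,0,-0.8],[0,0,-1],[0,0,-1]],"rot":[[0,0,0],[0,0,0],[0,0,0],[0,0,0]],"jaw":[0,0,0,0]}'
```

```text
time: 28.05
ee_pos: [544.8, -335.7, 17.8]
tcp_rot: [0.188, 3.134, -0.002]
ft_force: [-1.1, 0.9, 0.3]
finger_gap: 14.0
gripper_force: 59.0
time: 28.55
ee_pos: [543.8, -335.3, -11.8]
tcp_rot: [0.189, 3.135, -0.001]
ft_force: [0.2, 0.2, -1.0]
finger_gap: 13.8
gripper_force: 59.0
time: 28.95
ee_pos: [543.3, -335.0, -22.5]
tcp_rot: [-0.189, -3.135, -0.001]
ft_force: [-0.1, -0.4, 0.3]
finger_gap: 13.4
gripper_force: 59.0
```

```bash
python3 -m pendant '{"travel":[[0,0,-0.2],[0,0,-0.35],[0,0,-0.35],[0,0,-0.35]],"rot":[[0,0,0],[0,0,0],[0,0,0],[0,0,0]],"jaw":[0,0,0,0]}'
python3 -m pendant '{"travel":[[0,0,0],[0,0,0],[0,0,0],[0,0,0.5],[0,0,2]],"rot":[[0,0,0],[0,0,0],[0,0,0],[0,0,0],[0,0,0]],"jaw":[0.2,0.4,0.4,0.4,0.4]}'
python3 -m pendant '{"travel":[[0,0,4],[0,0,9],[0,0,14],[0,0,17],[0,0,17]],"rot":[[0,0,0],[0,0,0],[0,0,0],[0,0,0],[0,0,0]],"jaw":[0.4,0.4,0.4,0.4,0.4]}'
python3 -m pendant '{"travel":[[0,0,0],[0,0,0]],"rot":[[0,0,0],[0,0,0]],"jaw":[0.4,0.4]}'
python3 - <<'E'
from h import *
st(); im,K=cam("wrist","w12")
hsv=cv2.cvtColor(im,cv2.COLOR_BGR2HSV); m=cv2.inRange(hsv,(3,150,120),(18,255,255))
n,l,s,c=cv2.connectedComponentsWithStats(m); i=1+np.argmax(s[1:,4]); print(s[i],c[i]); x,y,w,h=s[i][:4]
print(np.round(px(K,x+w/2,y,8.5),1),np.round(px(K,x+w/2,y+h,8.5),1))
E
```

```text
time: 29.35
ee_pos: [543.5, -335.1, -25.7]
tcp_rot: [-0.189, -3.136, -0.0]
ft_force: [0.2, 0.6, -0.2]
finger_gap: 13.8
gripper_force: 59.0
time: 29.85
ee_pos: [542.8, -334.6, -6.5]
tcp_rot: [-0.189, -3.134, -0.002]
ft_force: [0.2, -0.5, -0.4]
finger_gap: 34.1
gripper_force: 0.0
time: 30.35
ee_pos: [545.1, -336.4, 170.1]
tcp_rot: [0.188, 3.129, -0.008]
ft_force: [-0.1, -0.3, -0.1]
finger_gap: 33.9
gripper_force: 0.0
time: 30.55
ee_pos: [543.0, -334.7, 163.1]
tcp_rot: [-0.189, -3.134, -0.002]
ft_force: [0.4, -0.6, -1.1]
finger_gap: 34.3
gripper_force: 0.0
t 30.55 p [ 543.  -334.7  163.1] 
R [[-0.993, 0.12, -0.001], [0.12, 0.993, 0.001], [0.002, 0.001, -1.0]] F [ 0.4 -0.6 -1.1] gap 34.3 0.0 q [-0.68  0.42  0.16  1.31 -0.   -0.56]
[ 274  140   18   84 1399] [282.52680486 179.56254467]
[ 505.9 -330.9    8.5] [ 582.1 -340.1    8.5]
```

The driver lies flat: butt (505.9,−330.9), handle front (582,−340). Next, a downward look at the arbor, measured by profile code.

```bash
python3 -m pendant '{"travel":[[2,3,0],[4,6,0],[6,9,0],[8,12,0],[8,12,0]],"rot":[[0,0,5],[0,0,10],[0,0,14],[0,0,14],[0,0,14]],"jaw":[0.4,0.4,0.4,0.4,0.4]}'
python3 -m pendant '{"travel":[[0,0,0],[0,0,0],[0,0,0]],"rot":[[0,0,0],[0,0,0],[0,0,0]],"jaw":[0.4,0.4,0.4]}'
python3 - <<'E'
from h import *
st(); im,K=cam("wrist","w13"); g=cv2.cvtColor(im,cv2.COLOR_BGR2GRAY)
t=np.array([594.7,-255.5,80]);d=np.array([-.125,.992,0])
print("tip",proj(K,t),"root",proj(K,t+82*d))
for s in (-4,0,4,12,20,30,40,50,60,70,80,84):
    p=t+s*d; n=np.array([.992,.125,0]); 
    L=[int(g[int(round(v)),int(round(u))]) for u,v in (proj(K,p+n*o) for o in range(-16,17,1))]
    print(s,L)
E
```

```text
time: 31.1
ee_pos: [624.8, -211.3, 162.6]
tcp_rot: [0.201, -3.133, -0.003]
ft_force: [0.1, -0.1, -0.3]
finger_gap: 34.0
gripper_force: 0.0
time: 31.4
ee_pos: [622.9, -216.1, 163.9]
tcp_rot: [0.192, -3.135, -0.0]
ft_force: [0.2, 0.3, 0.1]
finger_gap: 33.9
gripper_force: 0.0
t 31.4 p [ 622.9 -216.1  163.9] 
R [[-0.992, -0.122, -0.001], [-0.122, 0.992, 0.0], [0.001, 0.0, -1.0]] F [0.2 0.3 0.1] gap 33.9 0.0 q [-0.46  0.46  0.23  1.34 -0.   -0.58]
tip [232.06618289 159.96139455] root [352.23965174 159.65385576]
-4 [114, 111, 114, 114, 115, 112, 108, 109, 110, 113, 111, 114, 108, 117, 123, 126, 121, 109, 114, 113, 115, 112, 109, 111, 146, 237, 233, 227, 225, 225, 162, 102, 108]
0 [113, 112, 112, 113, 112, 112, 109, 113, 108, 115, 116, 190, 206, 221, 229, 234, 230, 224, 204, 185, 100, 113, 112, 113, 108, 112, 114, 109, 111, 109, 110, 107, 105]
4 [111, 109, 114, 115, 110, 111, 108, 110, 109, 108, 115, 190, 202, 222, 230, 235, 229, 225, 204, 187, 103, 111, 109, 112, 109, 107, 112, 108, 111, 110, 108, 106, 106]
12 [110, 109, 112, 113, 110, 106, 109, 110, 107, 107, 117, 186, 201, 224, 227, 236,
[... 698 characters left out ...]
9, 108, 110, 109, 111, 111, 113, 114, 109, 112, 111, 109, 106]
60 [105, 112, 114, 112, 111, 111, 106, 107, 113, 107, 93, 159, 202, 213, 228, 234, 231, 226, 209, 192, 119, 112, 110, 110, 116, 114, 114, 116, 109, 113, 115, 111, 111]
70 [109, 112, 111, 117, 115, 108, 109, 109, 115, 112, 118, 161, 200, 213, 227, 234, 231, 225, 208, 193, 168, 113, 110, 111, 112, 112, 115, 115, 114, 111, 114, 115, 111]
80 [95, 91, 80, 76, 81, 84, 87, 137, 182, 195, 211, 218, 228, 224, 187, 192, 195, 199, 202, 200, 201, 196, 191, 162, 142, 145, 232, 232, 227, 228, 188, 98, 109]
84 [97, 100, 98, 92, 88, 87, 83, 77, 80, 82, 78, 76, 79, 59, 55, 57, 55, 69, 71, 71, 69, 72, 79, 79, 79, 80, 79, 80, 78, 72, 104, 112, 113]
```

```bash
python3 - <<'E'
from h import *
t=np.array([593.8,-255.6,80]);d=np.array([-.121,.9926,0]);n=np.array([.9926,.121,0])
for name in ("w13","w1","w12"):
    im,K=load(name); g=cv2.cvtColor(im,cv2.COLOR_BGR2GRAY).astype(np.float32)
    S=lambda P:[float(cv2.getRectSubPix(g,(1,1),tuple(map(float,proj(K,p))))[0,0]) for p in P]
    o=np.arange(-14,14.1,.5); out=[]
    for s in (6,14,22,30,38,46,54,62):
        L=np.array(S([t+s*d+n*x for x in o])); w=L>170; out.append((s,round(float(o[w].mean()),1),round(float(w.sum()*.5),1)))
    print(name,out)
    print(" tip",[int(x) for x in S([t+s*d for s in np.arange(-6,4)])]," collar(off 7)",[int(x) for x in S([t+s*d+6.5*n for s in np.arange(72,86)])])
E
```

```text
w13 [(6, 0.0, 8.5), (14, 0.0, 8.5), (22, 0.0, 8.5), (30, 0.0, 8.5), (38, 0.0, 8.5), (46, 0.0, 8.5), (54, 0.0, 8.5), (62, 0.0, 8.5)]
 tip [111, 110, 135, 192, 214, 225, 235, 234, 234, 234]  collar(off 7) [112, 112, 112, 112, 112, 107, 93, 127, 182, 189, 193, 144, 76, 95]
w1 [(6, 5.5, 10.5), (14, 3.5, 8.0), (22, 3.5, 7.5), (30, 1.5, 4.5), (38, 1.5, 4.5), (46, 1.5, 4.5), (54, 1.5, 4.5), (62, 1.5, 4.5)]
 tip [155, 150, 121, 125, 147, 161, 175, 187, 186, 186]  collar(off 7) [158, 161, 165, 166, 163, 111, 69, 72, 71, 85, 139, 161, 168, 140]
w12 [(6, 6.0, 16.0), (14, 6.4, 14.5), (22, 3.3, 10.0), (30, 2.0, 7.0), (38, 1.2, 6.0), (46, 3.1, 8.0), (54, 1.0, 6.5), (62, -0.9, 9.5)]
 tip [168, 165, 130, 131, 155, 170, 181, 187, 198, 198]  collar(off 7) [181, 181, 182, 186, 175, 112, 73, 77, 78, 78, 105, 167, 177, 180]
```

The arbor axis runs from tip ≈ (594.3,−259.6) to root ≈ (584.4,−178.2), length 82 as it must be. Now back to the open case, then close to the cap, with one composite picture of both.

```bash
python3 -m pendant '{"travel":[[0,0,5],[0,0,10],[0,0,15],[-1,4,17],[-2,8,17]],"rot":[[0,0,0],[0,0,0],[0,0,0],[0,0,0],[0,0,-4]],"jaw":[0.6,0.6,0.6,0.6,0.6]}'
python3 -m pendant '{"travel":[[-1.5,4.6,0],[-3,9.2,0],[-4.5,13.8,0],[-6,18.4,0],[-7,23,0]],"rot":[[0,0,0],[0,0,0],[0,0,0],[0,0,0],[0,0,0]],"jaw":[0.6,0.6,0.6,0.6,0.6]}'
python3 -m pendant '{"travel":[[-0.5,4.5,0],[-1,9,0],[-2,13.5,0],[-2.5,18,-2],[-2.5,21,-6]],"rot":[[0,0,0],[0,0,0],[0,0,0],[0,0,0],[0,0,0]],"jaw":[0.6,0.6,0.6,0.6,0.6]}'
python3 -m pendant '{"travel":[[0,0,-2],[0,0,-5],[0,0,-5],[0,0,-5]],"rot":[[0,0,0],[0,0,0],[0,0,0],[0,0,0]],"jaw":[0.6,0.6,0.6,0.6]}'
python3 -c "
from h import *
st(); cam('wrist','w14')"
python3 -m pendant '{"travel":[[-1,4,0],[-1,8,0],[-1,12,-4],[-1,12.5,-8],[-1,12.5,-12]],"rot":[[0,0,0],[0,0,0],[0,0,0],[0,0,0],[0,0,0]],"jaw":[0.6,0.6,0.6,0.6,0.6]}'
python3 -m pendant '{"travel":[[0,0,-2],[0,0,-3],[0,0,-3],[0,0,-3]],"rot":[[0,0,0],[0,0,0],[0,0,0],[0,0,0]],"jaw":[0.6,0.6,0.6,0.6]}'
python3 - <<'E'
from h import *
st(); a=load('w14'); im,K=cam('wrist','w15')
c=[*map(int,proj(K,[519,489,13]))]; print(c)
e=[proj(a[1],[x,y,20]) for x,y in((435,235),(435,365),(580,235),(580,370))]; print(np.round(e))
A=cv2.LUT(a[0],(255*(np.arange(256)/255)**0.7).astype(np.uint8))[40:300,130:430]
B=im[max(0,c[1]-60):c[1]+60,max(0,c[0]-60):c[0]+60]
o=np.zeros((520,800,3),np.uint8); A=cv2.resize(A,(600,520),interpolation=2); o[:,:600]=A; B=cv2.resize(B,(200,int(200*B.shape[0]/B.shape[1])),interpolation=2);o[:B.shape[0],600:]=B
cv2.imwrite("pics/m15.png",o)
E
```

```text
time: 31.95
ee_pos: [604.0, -136.4, 337.4]
tcp_rot: [-0.079, 3.135, -0.003]
ft_force: [1.0, 1.3, -0.3]
finger_gap: 51.0
gripper_force: 0.0
time: 32.45
ee_pos: [532.3, 95.7, 334.9]
tcp_rot: [-0.083, 3.14, -0.0]
ft_force: [0.9, -0.0, -0.7]
finger_gap: 51.4
gripper_force: 0.0
time: 32.95
ee_pos: [508.9, 307.3, 276.4]
tcp_rot: [-0.086, 3.135, 0.004]
ft_force: [1.2, -0.4, -0.2]
finger_gap: 51.3
gripper_force: 0.0
time: 33.35
ee_pos: [508.7, 304.2, 225.0]
tcp_rot: [0.084, -3.14, 0.0]
ft_force: [0.5, 0.9, 0.5]
finger_gap: 51.5
gripper_force: 0.0
t 33.35 p [508.7 304.2 225. ] 
R [[-0.999, -0.053, -0.0], [-0.053, 0.999, -0.0], [0.0, -0.0, -1.0]] F [0.5 0.9 0.5] gap 51.5 0.0 q [ 0.4   0.33  0.17  1.42 -0.    0.34]
time: 33.9
ee_pos: [499.3, 431.8, 104.4]
tcp_rot: [-0.087, 3.138, 0.003]
ft_force: [0.1, -0.4, -0.1]
finger_gap: 51.4
gripper_force: 0.0
time: 34.3
ee_pos: [499.7, 430.2, 76.4]
tcp_rot: [-0.084, 3.138, 0.002]
ft_force: [0.3, 0.0, -0.2]
finger_gap: 51.4
gripper_force: 0.0
t 34.3 p [499.7 430.2  76.4] 
R [[-0.999, -0.054, 0.002], [-0.054, 0.999, 0.002], [-0.002, 0.001, -1.0]] F [ 0.3  0.  -0.2] gap 51.4 0.0 q [ 0.58  0.5   0.06  1.13 -0.    0.53]
[369, 246]
[[216.  91.]
 [351.  98.]
 [216. 232.]
 [341. 239.]]
```

View pics/m15.png

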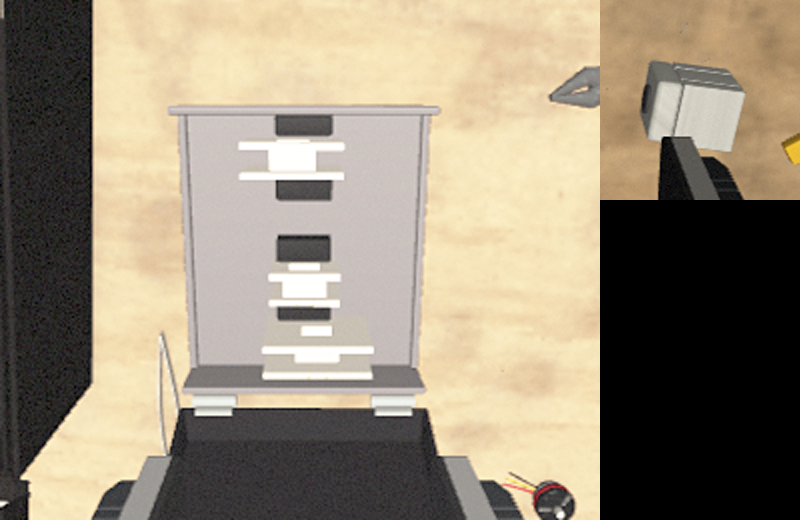

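The picture shows three formers. One is in the front slot (crop cols 238–344), one in slot 3 (268–341) and one in slot 4 (262–374); slot 2 is empty. In the inset the cap's axis runs roughly along world y, with a dark feature on its −y end. I'll measure all of this.

```bash
python3 - <<'E'
from h import *
im,K=load("w14")
f=lambda u,v,z: px(K,130+u/2,40+v/2,z)
ex=np.array([.9988,.0489,0]);ey=np.array([-.0489,.9988,0]);C=np.array([502.9,302.8,0])
for n,(u0,u1,v0,v1) in dict(A=(238,344,141,181),B=(268,341,273,307),Cc=(262,374,346,379)).items():
    for sz in (34,40,46,52):
        z=8+sz; a,b=f(u0,(v0+v1)/2,z),f(u1,(v0+v1)/2,z); c,d=f((u0+u1)/2,v0,z),f((u0+u1)/2,v1,z)
        m=(a+b)/2; print(n,sz,"w",round(np.linalg.norm(b-a),1),"thick",round(np.linalg.norm(d-c),1),"ctr",np.round(m[:2],1),"case",np.round([(m-C)@ex,(m-C)@ey],1))
print("tray corners",[np.round(f(u,v,14+0),1).tolist() for u,v in ((184,112),(437,110))],[np.round(f(u,v,42),1).tolist() for u,v in ((184,390),(424,390))])
im,K=load("w15"); g=cv2.cvtColor(im,cv2.COLOR_BGR2GRAY)
np.set_printoptions(linewidth=250)
print(g[220:280:2,326:402:2])
E
```

```text
A 34 w 48.7 thick 17.9 ctr [457.8 293.7] case [-45.5  -6.9]
A 40 w 47.9 thick 17.6 ctr [457.4 293.8] case [-45.9  -6.8]
A 46 w 47.1 thick 17.3 ctr [456.9 293.9] case [-46.4  -6.6]
A 52 w 46.2 thick 17.0 ctr [456.4 294. ] case [-46.9  -6.5]
B 34 w 35.4 thick 17.0 ctr [518.4 303.1] case [15.5 -0.4]
B 40 w 34.8 thick 16.7 ctr [516.9 303.1] case [14.  -0.4]
B 46 w 34.2 thick 16.4 ctr [515.4 303. ] case [12.5 -0.4]
B 52 w 33.6 thick 16.1 ctr [513.9 302.9] case [11.  -0.4]
Cc 34 w 56.0 thick 17.5 ctr [555.3 311.8] case [52.8  6.5]
Cc 40 w 55.1 thick 17.2 ctr [553.2 311.6] case [50.6  6.3]
Cc 46 w 54.1 thick 16.9 ctr [551.  311.4] case [48.5  6.2]
Cc 52 w 53.2 thick 16.6 ctr [548.9 311.2] case [46.4  6.1]
tray corners [[439.6, 240.2, 14.0], [432.0, 363.0, 14.0]] [[573.7, 244.9, 42.0], [567.2, 366.3, 42.0]]
[[156 157 156 ... 156 151 155]
 [157 156 150 ... 153 152 151]
 [157 152 155 ... 150 149 152]
 ...
 [160 161 162 ... 152 156 155]
 [164 165 167 ... 153 151 151]
 [172 168 168 ... 147 149 151]]
```

A is the 46 mm former (L), B the 34 mm (S) and C the 52 mm (XL). Their case coordinates −46.4, 15.5 and 46.4 match the slots. Next is the cap's end.

```bash
python3 - <<'E'
from h import *
im,K=load("w15"); g=cv2.cvtColor(im,cv2.COLOR_BGR2GRAY)
for r in range(218,282,2): print(r,' '.join(f"{x:3d}" for x in g[r,326:402:2]))
print([np.round(proj(K,[519,y,z]),0).tolist() for y in (472,506) for z in (0,13,26)])
E
```

```text
218 157 158 156 155 157 160 161 160 157 156 160 165 164 165 160 160 155 156 156 160 165 158 155 155 153 153 159 165 161 157 158 155 158 160 158 159 153 153
220 156 157 156 151 154 158 158 153 155 160 161 164 166 163 161 155 154 160 158 164 160 160 159 157 154 158 159 163 162 159 156 155 161 159 157 156 151 155
222 157 156 150 147 152 153 155 127 130 143 159 161 163 162 159 157 158 161 158 163 163 159 159 143 164 159 159 159 159 161 159 158 159 156 151 153 152 151
224 157 152 155 150 149 154 113 104 108 107 105 106 104 128 100 102 115 121 142 162 165 163 163 164 162 164 164 165 164 164 162 162 157 155 157 150 149 152
226 158 154 154 155 154 155  97  95 105 108 108 105 106  97 152 169 122 113 111 110 103 101  98 100 115 135 145 164 162 162 165 164 154 154 159 154 154 152
228 154 156 155 154 153 157  84  91 106 107 109 111 106 105  92 105 103 103 102 109 125 165 171 146 119 106 117 111 104 102 141 165 159 161 161 159 155 155
230 155 154 150 150 157 154  88  91 102 106 108 112 113 106 104  95 106 107 104 107 105 103 108 103 102 103 100 110 136 173 156 148 158 160 161 155 157 160
232 153 
[... 3288 characters left out ...]
164 162 160 158 158 156   7  19  18  20  93  91  91  87  88  87 130 203 211 201 203 210 204 206 206 211 210 157 151 145 149 152 156 155
276 164 165 167 166 166 166 164 165 166 150   9  17  21  15  54  91  88  90  90  88  87 170 170 169 167 164 154 159 181 201 203 152 147 152 149 153 151 151
278 172 168 168 166 170 170 173 173 172 152  14  14  18  23  28  91  86  89  90  89  87 119 169 170 169 174 168 161 153 146 147 147 150 152 153 147 149 151
280 163 166 165 165 166 167 167 172 166 148   7   7  15  21  24  65  91  91  87  90  93  90  45  48  54  46 165 159 154 148 149 150 152 155 152 152 153 158
[[342.0, 238.0], [344.0, 245.0], [348.0, 253.0], [389.0, 240.0], [395.0, 247.0], [400.0, 256.0]]
```

```bash
python3 - <<'E'
from h import *
im,K=load("w15"); Q=[px(K,u,v,26) for u,v in ((344,235),(395.5,241.5),(387,278),(339,268.5))]
print(np.round(Q,1)); c=np.mean(Q,0); print("ctr",c)
e=lambda a,b:(round(np.linalg.norm(b-a),1),round(np.degrees(np.arctan2(*(b-a)[:2][::-1])),1))
print(e(Q[0],Q[1]),e(Q[3],Q[2]),e(Q[0],Q[3]),e(Q[1],Q[2]))
g=cv2.inRange(cv2.cvtColor(im,cv2.COLOR_BGR2GRAY),185,255)[225:285,330:400]
im2,K2=load("w7"); print([np.round(proj(K2,q),0).tolist() for q in Q])
E
```

```text
[[506.7 468.3  26. ]
 [509.4 501.5  26. ]
 [535.5 499.7  26. ]
 [530.3 467.5  26. ]]
ctr [520.47602335 484.27345999  26.        ]
(np.float64(33.2), np.float64(85.4)) (np.float64(32.6), np.float64(80.8)) (np.float64(23.5), np.float64(-1.9)) (np.float64(26.1), np.float64(-3.9))
[[366.0, 171.0], [396.0, 175.0], [390.0, 198.0], [362.0, 191.0]]
```

The cap centre is (520.5,484.5) with its axis at about 85° yaw. The dark round stud sticks out at the −y end, so the open end faces +y, already toward the post direction. Now former S.

```bash
python3 -m pendant '{"travel":[[0,0,4],[0,-1,8],[0.6,-5,8],[1.3,-9,8],[1.9,-12.7,8]],"rot":[[0,0,0],[0,0,0],[0,0,0],[0,0,0],[0,0,-0.3]],"jaw":[0.6,0.6,0.6,0.6,0.6]}'
python3 -m pendant '{"travel":[[0,0,0],[0,0,-2],[0,0,-5],[0,0,-8],[0,0,-8]],"rot":[[0,0,0],[0,0,0],[0,0,0],[0,0,0],[0,0,0]],"jaw":[0.6,0.6,0.6,0.6,0.6]}'
python3 -c "
from h import *
st()"
```

```text
time: 34.85
ee_pos: [518.3, 301.7, 156.6]
tcp_rot: [-0.077, 3.137, 0.002]
ft_force: [0.5, 0.6, 0.2]
finger_gap: 51.1
gripper_force: 0.0
time: 35.35
ee_pos: [516.1, 302.5, 72.2]
tcp_rot: [0.077, -3.137, 0.002]
ft_force: [0.0, -0.3, 1.0]
finger_gap: 51.1
gripper_force: 0.0
t 35.35 p [516.1 302.5  72.2] 
R [[-0.999, -0.049, -0.004], [-0.049, 0.999, -0.001], [0.004, -0.001, -1.0]] F [ 0.  -0.3  1. ] gap 51.1 0.0 q [ 0.39  0.41 -0.1   1.06  0.    0.34]
```

```bash
python3 -m pendant '{"travel":[[0,0,-2],[0,0,-4],[0,0,-6],[0,0,-7],[0,0,-7]],"rot":[[0,0,0],[0,0,0],[0,0,0],[0,0,0],[0,0,0]],"jaw":[0.6,0.6,0.6,0.6,0.6]}'
python3 -m pendant '{"travel":[[0,0,-0.8],[0,0,-1.5],[0,0,-1.8],[0,0,-1.8],[0,0,-1.8]],"rot":[[0,0,0],[0,0,0],[0,0,0],[0,0,0],[0,0,0]],"jaw":[0.6,0.6,0.6,0.6,0.6]}'
python3 -m pendant '{"travel":[[0,0,0],[0,0,0],[0,0,0],[0,0,0],[0,0,0]],"rot":[[0,0,0],[0,0,0],[0,0,0],[0,0,0],[0,0,0]],"jaw":[0.4,0.2,0.1,0.1,0.1]}'
```

```text
time: 35.85
ee_pos: [517.7, 303.1, 4.7]
tcp_rot: [0.077, -3.14, 0.0]
ft_force: [0.8, -0.5, 0.5]
finger_gap: 51.4
gripper_force: 0.0
time: 36.35
ee_pos: [517.6, 302.9, -13.5]
tcp_rot: [-0.077, 3.14, 0.0]
ft_force: [0.2, 0.1, -0.6]
finger_gap: 51.2
gripper_force: 0.0
time: 36.85
ee_pos: [517.9, 303.0, -13.2]
tcp_rot: [-0.077, 3.14, 0.001]
ft_force: [-0.6, -0.3, 5.4]
finger_gap: 32.9
gripper_force: 59.8
```

S is gripped: gap 33 on a 34 mm part, centre about 38 mm above the TCP. I'll lift it and carry it to the stand while turning 94°.

```bash
python3 - <<'E'
from h import *
D=load("d0")[1];W=load("w1")[1]
print("station",np.round(px(D,371.7,287,0)),np.round(px(D,368,256,90)),np.round(px(W,265,345,60)),np.round(px(W,365,345,60)))
E
python3 -m pendant '{"travel":[[0,0,1],[0,0,3],[0,0,7],[0,0,12],[0,0,17]],"rot":[[0,0,0],[0,0,0],[0,0,0],[0,0,0],[0,0,0]],"jaw":[0.1,0.1,0.1,0.1,0.1]}'
python3 -m pendant '{"travel":[[0,0,5],[0,0,10],[0,0,14],[0,0,14]],"rot":[[0,0,0],[0,0,0],[0,0,0],[0,0,0]],"jaw":[0.1,0.1,0.1,0.1]}'
python3 -m pendant '{"travel":[[0.4,-4,0],[0.8,-8,0],[1.2,-12,0],[1.6,-16,0],[2,-20,0]],"rot":[[0,0,6],[0,0,12],[0,0,18],[0,0,24],[0,0,31]],"jaw":[0.1,0.1,0.1,0.1,0.1]}'
python3 -m pendant '{"travel":[[0.6,-4,0],[1.2,-8,0],[1.8,-12,0],[2.4,-16,0],[3,-20,0]],"rot":[[0,0,6],[0,0,12],[0,0,18],[0,0,24],[0,0,31]],"jaw":[0.1,0.1,0.1,0.1,0.1]}'
python3 -m pendant '{"travel":[[0.6,-4,0],[1.2,-8,0],[1.8,-12,0],[2.4,-16,0],[2.9,-18.5,0]],"rot":[[0,0,6],[0,0,12],[0,0,18],[0,0,25],[0,0,32.2]],"jaw":[0.1,0.1,0.1,0.1,0.1]}'
python3 -m pendant '{"travel":[[0,0,0],[0,0,0],[0,0,0]],"rot":[[0,0,0],[0,0,0],[0,0,0]],"jaw":[0.1,0.1,0.1]}'
python3 -c "
from h import *
st()"
```

```text
station [ 745. -207.    0.] [ 727. -200.   90.] [ 675. -347.   60.] [ 684. -256.   60.]
time: 37.35
ee_pos: [516.8, 302.6, 158.3]
tcp_rot: [0.077, -3.14, 0.001]
ft_force: [0.4, 0.2, -0.2]
finger_gap: 33.1
gripper_force: 59.6
time: 37.75
ee_pos: [518.4, 303.3, 302.8]
tcp_rot: [-0.077, 3.132, 0.005]
ft_force: [-0.7, -0.3, -0.1]
finger_gap: 33.2
gripper_force: 59.5
time: 38.25
ee_pos: [536.9, 101.4, 296.2]
tcp_rot: [0.92, -3.003, -0.0]
ft_force: [1.0, -0.4, 0.3]
finger_gap: 33.0
gripper_force: 59.5
time: 38.75
ee_pos: [567.1, -98.7, 296.2]
tcp_rot: [1.689, -2.648, -0.001]
ft_force: [-0.0, 0.4, 0.5]
finger_gap: 33.5
gripper_force: 59.5
time: 39.25
ee_pos: [596.0, -284.8, 295.4]
tcp_rot: [2.356, -2.077, -0.002]
ft_force: [0.2, -0.2, -0.2]
finger_gap: 33.0
gripper_force: 59.5
time: 39.55
ee_pos: [596.3, -281.1, 296.5]
tcp_rot: [-2.352, 2.083, 0.001]
ft_force: [-0.1, -0.2, -0.4]
finger_gap: 33.3
gripper_force: 59.6
t 39.55 p [ 596.3 -281.1  296.5] 
R [[0.121, -0.993, -0.0], [-0.993, -0.121, 0.0], [-0.0, 0.0, -1.0]] F [-0.1 -0.2 -0.4] gap 33.3 59.6 q [-0.57  0.46  0.56  1.67  0.   -2.26]
```

```bash
python3 -m pendant '{"travel":[[0.06,0,-4.5],[0.06,0,-9],[0.06,0,-13.5],[0.06,0,-18],[0.06,0,-22]],"rot":[[0,0,0],[0,0,0],[0,0,0],[0,0,0],[0,0,0]],"jaw":[0.1,0.1,0.1,0.1,0.1]}'
python3 -m pendant '{"travel":[[0,0,-1],[0,0,-2],[0,0,-3],[0,0,-3.5],[0,0,-3.5]],"rot":[[0,0,0],[0,0,0],[0,0,0],[0,0,0],[0,0,0]],"jaw":[0.1,0.1,0.1,0.1,0.1]}'
python3 -m pendant '{"travel":[[0,0,0],[0,0,0]],"rot":[[0,0,0],[0,0,0]],"jaw":[0.1,0.1]}'
python3 -c "
from h import *
st(); cam('side','d16'); cam('wrist','w16')"
```

```text
time: 40.05
ee_pos: [596.7, -280.2, 75.1]
tcp_rot: [-2.353, 2.081, -0.0]
ft_force: [0.1, -0.1, 0.1]
finger_gap: 32.8
gripper_force: 59.6
time: 40.55
ee_pos: [597.4, -282.2, 41.7]
tcp_rot: [-2.353, 2.082, -0.001]
ft_force: [0.5, -0.2, 0.2]
finger_gap: 32.8
gripper_force: 59.6
time: 40.75
ee_pos: [597.5, -282.5, 42.1]
tcp_rot: [-2.353, 2.082, -0.002]
ft_force: [-0.2, 0.1, 0.2]
finger_gap: 33.3
gripper_force: 59.6
t 40.75 p [ 597.5 -282.5   42.1] 
R [[0.122, -0.993, 0.001], [-0.993, -0.122, -0.001], [0.001, -0.001, -1.0]] F [-0.2  0.1  0.2] gap 33.3 59.6 q [-0.57  0.52  0.02  1.06 -0.   -2.26]
```

```bash
python3 - <<'E'
from h import *
im,K=load("d16"); g=cv2.cvtColor(im,cv2.COLOR_BGR2GRAY); c=proj(K,[598.5,-290.4,80]); print(c, [np.round(proj(K,[598.5+a,-290.4,80+b]),1).tolist() for a,b in ((-17,0),(17,0),(0,-17),(0,17))])
u,v=map(int,c)
for r in range(v-14,v+15): print(r,' '.join(f"{x:3d}" for x in g[r,u-16:u+17]))
E
```

```text
[323.95286622 279.50926459] [[316.7, 279.6], [331.1, 279.4], [323.5, 285.7], [324.4, 273.2]]
265  43  43  42  43  46  49  50  44  43  45  44  79 172 210 210 204 200 197 199 201 204 206 186 137  65  45  43  43  44  44  42  43  45
266  50  45  44  43  42  43  47  45  44  44  49  98 177 209 210 205 199 197 197 201 203 201 148  83  49  45  41  45  50  43  44  56  91
267  49  43  43  43  42  44  47  45  43  43  53 122 214 211 211 208 203 200 199 200 202 197 133  61  52  43  41  43  49  45  59 117 190
268  49  47  52  48  44  42  45  47  51  47  75 168 213 197 207 209 206 202 199 201 202 197 117  52  50  60  82  71  49  51 104 192 210
269  72  74  89  70  46  42  43  41  44  45  90 194 218 215 214 212 211 208 207 216 217 214 149  65  50 104 181 152  71  62 135 206 212
270  96  95  98  83  50  44  44  43  52  74 108 177 231 237 235 227 232 223 219 221 221 219 183  77  43  78 144 131  70  72 160 206 211
271 100 102 100  86  57  45  42  51  90 146 153 149 188 197 196 187 192 187 183 186 186 185 172  89  52  62 118 118  63  75 165 205 211
272 100 100  98  84  57  44  45  53 101 130 132 126 169
[... 2236 characters left out ...]
 195 193 196 198 201
289 107 107 108 107 106 107 110 108 106 106 108 107 110 111 110 110 109 109 107 107 110 132 194 203 206 206 205 202 198 196 197 199 200
290 106 107 108 108 106 107 108 107 105 106 108 106 109 109 111 110 110 109 108 108 109 115 159 195 202 206 207 206 202 198 199 198 200
291 106 108 107 108 107 108 107 108 107 106 107 107 108 108 110 111 110 109 109 108 108 110 130 188 199 204 206 207 204 199 198 197 199
292 106 107 108 106 107 106 107 109 108 108 107 109 108 107 109 110 110 109 108 108 108 108 115 158 194 201 204 205 204 203 201 200 200
293 107 108 108 107 107 108 107 108 109 108 107 107 107 108 109 110 110 110 109 107 107 107 108 130 189 198 201 200 200 204 206 201 198
```

The pixel block matches the predicted face (rows 273–285, right edge 331), so the former is at the right height. Threading it on.

```bash
python3 -m pendant '{"travel":[[-0.07,0.6,0],[-0.15,1.2,0],[-0.22,1.8,0],[-0.29,2.4,0],[-0.36,3,0]],"rot":[[0,0,0],[0,0,0],[0,0,0],[0,0,0],[0,0,0]],"jaw":[0.1,0.1,0.1,0.1,0.1]}'
python3 -m pendant '{"travel":[[0,0,0],[0,0,0]],"rot":[[0,0,0],[0,0,0]],"jaw":[0.1,0.1]}'
```

```text
time: 41.35
ee_pos: [593.5, -251.4, 41.3]
tcp_rot: [-2.353, 2.081, -0.0]
ft_force: [-0.2, -0.6, -0.1]
finger_gap: 32.9
gripper_force: 59.6
time: 41.55
ee_pos: [593.6, -251.9, 41.4]
tcp_rot: [2.353, -2.081, 0.0]
ft_force: [-0.2, -0.3, -0.0]
finger_gap: 33.0
gripper_force: 59.6
```

```bash
python3 -m pendant '{"travel":[[-0.14,1.2,0],[-0.29,2.4,0],[-0.44,3.6,0],[-0.58,4.8,0],[-0.7,5.8,0]],"rot":[[0,0,0],[0,0,0],[0,0,0],[0,0,0],[0,0,0]],"jaw":[0.1,0.1,0.1,0.1,0.1]}'
python3 -m pendant '{"travel":[[-0.02,0.2,0],[-0.05,0.4,0],[-0.07,0.6,0],[-0.07,0.6,0]],"rot":[[0,0,0],[0,0,0],[0,0,0],[0,0,0]],"jaw":[0.1,0.1,0.1,0.1]}'
python3 -m pendant '{"travel":[[-0.02,0.2,0],[-0.04,0.3,0],[-0.04,0.3,0]],"rot":[[0,0,0],[0,0,0],[0,0,0]],"jaw":[0.1,0.1,0.1]}'
```

```text
time: 42.05
ee_pos: [586.4, -192.7, 41.4]
tcp_rot: [-2.354, 2.081, 0.0]
ft_force: [-0.0, -0.3, -0.1]
finger_gap: 33.2
gripper_force: 59.6
time: 42.45
ee_pos: [585.8, -188.2, 41.2]
tcp_rot: [-2.353, 2.082, 0.0]
ft_force: [0.3, -0.1, 0.5]
finger_gap: 33.1
gripper_force: 59.6
time: 42.75
ee_pos: [585.4, -185.3, 41.2]
tcp_rot: [2.353, -2.082, 0.0]
ft_force: [0.0, -1.0, 0.2]
finger_gap: 32.9
gripper_force: 59.6
```

```bash
python3 -m pendant '{"travel":[[-0.02,0.15,0],[-0.02,0.15,0],[-0.02,0.15,0]],"rot":[[0,0,0],[0,0,0],[0,0,0]],"jaw":[0.1,0.1,0.1]}'
python3 -m pendant '{"travel":[[-0.02,0.15,0],[-0.02,0.15,0],[-0.02,0.15,0]],"rot":[[0,0,0],[0,0,0],[0,0,0]],"jaw":[0.1,0.1,0.1]}'
python3 -m pendant '{"travel":[[-0.02,0.15,0],[-0.02,0.15,0],[-0.02,0.15,0]],"rot":[[0,0,0],[0,0,0],[0,0,0]],"jaw":[0.1,0.1,0.1]}'
```

```text
time: 43.05
ee_pos: [585.4, -185.2, 41.3]
tcp_rot: [2.351, -2.082, 0.003]
ft_force: [-0.2, -7.2, -2.6]
finger_gap: 33.2
gripper_force: 59.9
time: 43.35
ee_pos: [585.4, -185.2, 41.4]
tcp_rot: [2.348, -2.082, 0.006]
ft_force: [0.5, -14.0, -3.9]
finger_gap: 32.8
gripper_force: 60.1
time: 43.65
ee_pos: [585.4, -185.2, 41.4]
tcp_rot: [2.346, -2.082, 0.009]
ft_force: [0.7, -20.3, -5.2]
finger_gap: 33.0
gripper_force: 60.3
```

S is home against the collar: 20 N at TCP y −185.2. Releasing and going for L.

```bash
python3 -m pendant '{"travel":[[0.05,-0.45,-0.1],[0.05,-0.45,-0.2],[0.05,-0.45,-0.2],[0.05,-0.45,-0.2],[0.05,-0.45,-0.2]],"rot":[[0,0,0],[0,0,0],[0,0,0],[0,0,0],[0,0,0]],"jaw":[0.1,0.4,0.7,0.7,0.7]}'
python3 -m pendant '{"travel":[[0,0,2],[0,0,6],[0,0,11],[0,0,16],[0,0,21]],"rot":[[0,0,0],[0,0,0],[0,0,0],[0,0,0],[0,0,0]],"jaw":[0.7,0.7,0.7,0.7,0.7]}'
python3 -m pendant '{"travel":[[-0.5,4,2],[-1,8,4],[-1.5,12,4],[-2,16,4],[-2.5,20,4]],"rot":[[0,0,-6],[0,0,-12],[0,0,-18],[0,0,-24],[0,0,-31]],"jaw":[0.7,0.7,0.7,0.7,0.7]}'
python3 -m pendant '{"travel":[[-0.5,4,0],[-1,8,0],[-2,12,0],[-3,16,0],[-4,20,0]],"rot":[[0,0,-6],[0,0,-12],[0,0,-18],[0,0,-24],[0,0,-31]],"jaw":[0.7,0.7,0.7,0.7,0.7]}'
python3 -m pendant '{"travel":[[-1,2,0],[-3,4,0],[-5,6,0],[-6,8,0],[-6.3,8.4,0]],"rot":[[0,0,-6],[0,0,-12],[0,0,-18],[0,0,-25],[0,0,-32.2]],"jaw":[0.7,0.7,0.7,0.7,0.7]}'
python3 -m pendant '{"travel":[[0,0,-5],[0,0,-10],[0,0,-15],[0,0,-18],[0,0,-18]],"rot":[[0,0,0],[0,0,0],[0,0,0],[0,0,0],[0,0,0]],"jaw":[0.7,0.7,0.7,0.7,0.7]}'
python3 -m pendant '{"travel":[[0,0,0],[0,0,0]],"rot":[[0,0,0],[0,0,0]],"jaw":[0.7,0.7]}'
python3 -c "
from h import *
st()"
```

```text
time: 44.15
ee_pos: [585.3, -184.7, 39.3]
tcp_rot: [-2.353, 2.081, 0.0]
ft_force: [-0.5, -0.3, -0.3]
finger_gap: 60.1
gripper_force: 0.0
time: 44.65
ee_pos: [584.9, -184.6, 251.5]
tcp_rot: [-2.353, 2.081, -0.0]
ft_force: [0.9, -0.8, 0.5]
finger_gap: 59.8
gripper_force: 0.0
time: 45.15
ee_pos: [559.8, 16.6, 289.6]
tcp_rot: [-1.705, 2.638, -0.0]
ft_force: [0.9, -0.8, -0.3]
finger_gap: 60.0
gripper_force: 0.0
time: 45.65
ee_pos: [519.5, 216.7, 289.5]
tcp_rot: [-0.939, 2.998, 0.0]
ft_force: [0.9, 0.5, -0.6]
finger_gap: 59.5
gripper_force: 0.0
time: 46.15
ee_pos: [455.8, 300.8, 289.6]
tcp_rot: [-0.073, 3.141, 0.001]
ft_force: [-0.4, 0.1, -0.6]
finger_gap: 59.9
gripper_force: 0.0
time: 46.65
ee_pos: [454.7, 297.9, 105.6]
tcp_rot: [0.077, -3.134, 0.004]
ft_force: [0.6, -0.5, 1.0]
finger_gap: 59.9
gripper_force: 0.0
time: 46.85
ee_pos: [458.5, 299.5, 111.5]
tcp_rot: [-0.077, 3.138, 0.002]
ft_force: [1.1, 1.0, 0.9]
finger_gap: 60.3
gripper_force: 0.0
t 46.85 p [458.5 299.5 111.5] 
R [[-0.999, -0.049, 0.003], [-0.049, 0.999, 0.001], [-0.003, 0.001, -1.0]] F [1.1 1.  0.9] gap 60.3 0.0 q [ 0.43  0.3  -0.17  1.1   0.    0.38]
```

```bash
python3 -m pendant '{"travel":[[-0.1,-0.55,-2],[-0.1,-0.55,-5],[-0.1,-0.55,-8],[-0.1,-0.55,-9.5],[-0.1,-0.55,-9.5]],"rot":[[0,0,0],[0,0,0],[0,0,0],[0,0,0],[0,0,0]],"jaw":[0.7,0.7,0.7,0.7,0.7]}'
python3 -m pendant '{"travel":[[0,0,-0.8],[0,0,-1.6],[0,0,-2.2],[0,0,-2.2],[0,0,-2.2]],"rot":[[0,0,0],[0,0,0],[0,0,0],[0,0,0],[0,0,0]],"jaw":[0.7,0.7,0.7,0.7,0.7]}'
python3 -m pendant '{"travel":[[0,0,0],[0,0,0],[0,0,0],[0,0,0],[0,0,0]],"rot":[[0,0,0],[0,0,0],[0,0,0],[0,0,0],[0,0,0]],"jaw":[0.5,0.3,0.2,0.2,0.2]}'
```

```text
time: 47.35
ee_pos: [456.3, 293.3, 14.1]
tcp_rot: [0.077, -3.14, 0.0]
ft_force: [-0.3, 0.1, -0.2]
finger_gap: 59.6
gripper_force: 0.0
time: 47.85
ee_pos: [456.4, 293.4, -7.6]
tcp_rot: [-0.077, 3.141, 0.0]
ft_force: [-0.1, 0.4, 0.0]
finger_gap: 59.8
gripper_force: 0.0
time: 48.35
ee_pos: [456.8, 293.6, -7.2]
tcp_rot: [-0.077, 3.14, 0.001]
ft_force: [0.0, -0.1, 6.0]
finger_gap: 45.4
gripper_force: 61.2
```

```bash
python3 -m pendant '{"travel":[[0,0,1],[0,0,3],[0,0,7],[0,0,12],[0,0,17]],"rot":[[0,0,0],[0,0,0],[0,0,0],[0,0,0],[0,0,0]],"jaw":[0.2,0.2,0.2,0.2,0.2]}'
python3 -m pendant '{"travel":[[0,0,5],[0,0,10],[0,0,13],[0,0,13]],"rot":[[0,0,0],[0,0,0],[0,0,0],[0,0,0]],"jaw":[0.2,0.2,0.2,0.2]}'
python3 -m pendant '{"travel":[[1.2,-4,0],[2.4,-8,0],[3.6,-12,0],[4.8,-16,0],[6,-20,0]],"rot":[[0,0,6],[0,0,12],[0,0,18],[0,0,24],[0,0,31]],"jaw":[0.2,0.2,0.2,0.2,0.2]}'
python3 -m pendant '{"travel":[[1,-4,0],[2,-8,0],[3,-12,0],[4,-16,0],[5,-20,0]],"rot":[[0,0,6],[0,0,12],[0,0,18],[0,0,24],[0,0,31]],"jaw":[0.2,0.2,0.2,0.2,0.2]}'
python3 -m pendant '{"travel":[[0.6,-4,0],[1.2,-8,0],[2,-12,0],[2.6,-16,0],[3,-17.7,0]],"rot":[[0,0,6],[0,0,12],[0,0,18],[0,0,25],[0,0,32.2]],"jaw":[0.2,0.2,0.2,0.2,0.2]}'
python3 -m pendant '{"travel":[[0,0,-4],[0,0,-8],[0,0,-12],[0,0,-16],[0,0,-20]],"rot":[[0,0,0],[0,0,0],[0,0,0],[0,0,0],[0,0,0]],"jaw":[0.2,0.2,0.2,0.2,0.2]}'
python3 -m pendant '{"travel":[[0,0,0],[0,0,0]],"rot":[[0,0,0],[0,0,0]],"jaw":[0.2,0.2]}'
python3 -c "
from h import *
st()"
```

```text
time: 48.85
ee_pos: [455.6, 293.1, 164.4]
tcp_rot: [0.077, -3.14, 0.001]
ft_force: [0.9, 0.6, -1.4]
finger_gap: 45.3
gripper_force: 61.3
time: 49.25
ee_pos: [457.2, 293.8, 297.4]
tcp_rot: [-0.077, 3.134, 0.005]
ft_force: [-0.2, -1.0, -1.0]
finger_gap: 45.2
gripper_force: 61.2
time: 49.75
ee_pos: [516.0, 91.8, 291.9]
tcp_rot: [0.92, -3.003, -0.0]
ft_force: [-0.1, 0.5, -0.3]
finger_gap: 45.3
gripper_force: 61.3
time: 50.25
ee_pos: [566.0, -108.2, 291.8]
tcp_rot: [1.689, -2.648, -0.001]
ft_force: [1.2, -0.8, -0.1]
finger_gap: 45.0
gripper_force: 61.2
time: 50.75
ee_pos: [595.8, -286.9, 290.6]
tcp_rot: [2.355, -2.078, -0.004]
ft_force: [0.0, 0.2, -0.3]
finger_gap: 45.3
gripper_force: 61.2
time: 51.25
ee_pos: [595.5, -283.1, 90.3]
tcp_rot: [2.353, -2.082, -0.002]
ft_force: [0.3, -0.1, -0.1]
finger_gap: 45.0
gripper_force: 61.2
time: 51.45
ee_pos: [596.0, -283.5, 92.6]
tcp_rot: [2.353, -2.081, -0.002]
ft_force: [0.4, -0.4, 0.4]
finger_gap: 45.7
gripper_force: 61.4
t 51.45 p [ 596.  -283.5   92.6] 
R [[0.122, -0.993, -0.001], [-0.993, -0.122, 0.001], [-0.001, 0.001, -1.0]] F [ 0.4 -0.4  0.4] gap 45.7 61.4 q [-0.57  0.49  0.1   1.18 -0.   -2.26]
```

```bash
python3 -m pendant '{"travel":[[0.15,0,-2],[0.15,0,-4],[0.15,0,-5],[0.15,0,-5],[0.15,0,-5]],"rot":[[0,0,0],[0,0,0],[0,0,0],[0,0,0],[0,0,0]],"jaw":[0.2,0.2,0.2,0.2,0.2]}'
python3 -m pendant '{"travel":[[-0.07,0.6,0],[-0.15,1.2,0],[-0.22,1.8,0],[-0.29,2.4,0],[-0.36,3,0]],"rot":[[0,0,0],[0,0,0],[0,0,0],[0,0,0],[0,0,0]],"jaw":[0.2,0.2,0.2,0.2,0.2]}'
python3 -m pendant '{"travel":[[-0.1,0.8,0],[-0.2,1.6,0],[-0.3,2.4,0],[-0.4,3.2,0],[-0.48,4,0]],"rot":[[0,0,0],[0,0,0],[0,0,0],[0,0,0],[0,0,0]],"jaw":[0.2,0.2,0.2,0.2,0.2]}'
python3 -m pendant '{"travel":[[-0.04,0.3,0],[-0.07,0.6,0],[-0.09,0.8,0],[-0.09,0.8,0]],"rot":[[0,0,0],[0,0,0],[0,0,0],[0,0,0]],"jaw":[0.2,0.2,0.2,0.2]}'
```

```text
time: 51.95
ee_pos: [598.5, -284.1, 44.0]
tcp_rot: [-2.353, 2.081, -0.003]
ft_force: [-0.4, -0.4, -0.1]
finger_gap: 45.1
gripper_force: 61.4
time: 52.45
ee_pos: [594.2, -252.9, 42.5]
tcp_rot: [-2.353, 2.081, -0.0]
ft_force: [-0.1, -0.1, -0.1]
finger_gap: 45.0
gripper_force: 61.4
time: 52.95
ee_pos: [589.3, -212.9, 42.3]
tcp_rot: [-2.353, 2.081, 0.0]
ft_force: [0.1, 0.6, 0.1]
finger_gap: 45.4
gripper_force: 61.4
time: 53.35
ee_pos: [588.5, -205.6, 42.3]
tcp_rot: [2.353, -2.082, 0.0]
ft_force: [0.6, 0.2, 0.2]
finger_gap: 45.2
gripper_force: 61.4
```

```bash
python3 -m pendant '{"travel":[[-0.02,0.2,0],[-0.05,0.4,0],[-0.05,0.4,0],[-0.05,0.4,0]],"rot":[[0,0,0],[0,0,0],[0,0,0],[0,0,0]],"jaw":[0.2,0.2,0.2,0.2]}'
python3 -m pendant '{"travel":[[-0.02,0.2,0],[-0.02,0.2,0],[-0.02,0.2,0]],"rot":[[0,0,0],[0,0,0],[0,0,0]],"jaw":[0.2,0.2,0.2]}'
python3 -m pendant '{"travel":[[-0.02,0.2,0],[-0.02,0.2,0],[-0.02,0.2,0]],"rot":[[0,0,0],[0,0,0],[0,0,0]],"jaw":[0.2,0.2,0.2]}'
```

```text
time: 53.75
ee_pos: [588.0, -201.6, 42.3]
tcp_rot: [2.353, -2.082, -0.0]
ft_force: [0.4, 0.1, -0.2]
finger_gap: 45.1
gripper_force: 61.4
time: 54.05
ee_pos: [588.0, -200.7, 42.3]
tcp_rot: [2.351, -2.082, 0.002]
ft_force: [0.2, -5.3, -2.2]
finger_gap: 45.5
gripper_force: 61.6
time: 54.35
ee_pos: [588.0, -200.7, 42.5]
tcp_rot: [2.348, -2.081, 0.006]
ft_force: [-0.4, -14.1, -3.4]
finger_gap: 45.3
gripper_force: 61.9
```

L is home (14 N at y −200.7). Releasing and going for XL in the rear slot, gripping a little higher and forward to keep off the open cover.

```bash
python3 -m pendant '{"travel":[[0.05,-0.4,-0.1],[0.05,-0.4,-0.2],[0.05,-0.4,-0.2],[0.05,-0.4,-0.2],[0.05,-0.4,-0.2]],"rot":[[0,0,0],[0,0,0],[0,0,0],[0,0,0],[0,0,0]],"jaw":[0.2,0.5,0.85,0.85,0.85]}'
python3 -m pendant '{"travel":[[0,0,2],[0,0,6],[0,0,11],[0,0,16],[0,0,21]],"rot":[[0,0,0],[0,0,0],[0,0,0],[0,0,0],[0,0,0]],"jaw":[0.85,0.85,0.85,0.85,0.85]}'
python3 -m pendant '{"travel":[[-0.5,4,2],[-1,8,4],[-1.5,12,4],[-2,16,4],[-2.5,20,4]],"rot":[[0,0,-6],[0,0,-12],[0,0,-18],[0,0,-24],[0,0,-31]],"jaw":[0.85,0.85,0.85,0.85,0.85]}'
python3 -m pendant '{"travel":[[-0.5,4,0],[-1,8,0],[-1.5,12,0],[-2,16,0],[-2,20,0]],"rot":[[0,0,-6],[0,0,-12],[0,0,-18],[0,0,-24],[0,0,-31]],"jaw":[0.85,0.85,0.85,0.85,0.85]}'
python3 -m pendant '{"travel":[[0,3,0],[0,6,0],[0,9,0],[0.2,11,0],[0.2,11.4,0]],"rot":[[0,0,-6],[0,0,-12],[0,0,-18],[0,0,-25],[0,0,-32.2]],"jaw":[0.85,0.85,0.85,0.85,0.85]}'
python3 -m pendant '{"travel":[[0,0,-5],[0,0,-10],[0,0,-14],[0,0,-14],[0,0,-14]],"rot":[[0,0,0],[0,0,0],[0,0,0],[0,0,0],[0,0,0]],"jaw":[0.85,0.85,0.85,0.85,0.85]}'
python3 -m pendant '{"travel":[[0,0,0],[0,0,0]],"rot":[[0,0,0],[0,0,0]],"jaw":[0.85,0.85]}'
python3 -c "
from h import *
st()"
```

```text
time: 54.85
ee_pos: [588.1, -201.3, 40.3]
tcp_rot: [-2.353, 2.081, 0.0]
ft_force: [-0.3, 0.4, 0.0]
finger_gap: 72.7
gripper_force: 0.0
time: 55.35
ee_pos: [587.7, -201.1, 252.5]
tcp_rot: [-2.353, 2.081, -0.0]
ft_force: [1.8, -1.5, 0.5]
finger_gap: 72.5
gripper_force: 0.0
time: 55.85
ee_pos: [562.6, 0.0, 290.6]
tcp_rot: [-1.705, 2.638, -0.0]
ft_force: [0.7, 0.6, -0.3]
finger_gap: 72.4
gripper_force: 0.0
time: 56.35
ee_pos: [542.2, 200.2, 290.8]
tcp_rot: [-0.939, 2.997, 0.0]
ft_force: [1.2, 0.2, 0.2]
finger_gap: 72.6
gripper_force: 0.0
time: 56.85
ee_pos: [544.7, 314.8, 289.7]
tcp_rot: [0.073, -3.14, -0.0]
ft_force: [-0.1, -0.0, -0.4]
finger_gap: 72.8
gripper_force: 0.0
time: 57.35
ee_pos: [545.2, 312.5, 151.3]
tcp_rot: [0.077, -3.141, -0.0]
ft_force: [0.4, 0.5, 0.3]
finger_gap: 72.6
gripper_force: 0.0
time: 57.55
ee_pos: [546.3, 312.9, 152.9]
tcp_rot: [-0.077, 3.137, 0.002]
ft_force: [-0.7, -0.5, 0.8]
finger_gap: 72.5
gripper_force: 0.0
t 57.55 p [546.3 312.9 152.9] 
R [[-0.999, -0.049, 0.004], [-0.049, 0.999, 0.002], [-0.004, 0.001, -1.0]] F [-0.7 -0.5  0.8] gap 72.5 0.0 q [0.39 0.41 0.11 1.27 0.   0.34]
```

```bash
python3 -m pendant '{"travel":[[0,-0.15,-3],[0,-0.15,-6],[0,-0.15,-8],[0,-0.15,-8],[0,-0.15,-8]],"rot":[[0,0,0],[0,0,0],[0,0,0],[0,0,0],[0,0,0]],"jaw":[0.85,0.85,0.85,0.85,0.85]}'
python3 -m pendant '{"travel":[[0,0,-1],[0,0,-2],[0,0,-3],[0,0,-3.5],[0,0,-3.5]],"rot":[[0,0,0],[0,0,0],[0,0,0],[0,0,0],[0,0,0]],"jaw":[0.85,0.85,0.85,0.85,0.85]}'
python3 -m pendant '{"travel":[[0,0,-1],[0,0,-2],[0,0,-3],[0,0,-3.4],[0,0,-3.4]],"rot":[[0,0,0],[0,0,0],[0,0,0],[0,0,0],[0,0,0]],"jaw":[0.85,0.85,0.85,0.85,0.85]}'
```

```text
time: 58.05
ee_pos: [545.9, 311.1, 71.8]
tcp_rot: [-0.077, 3.139, 0.001]
ft_force: [0.3, -0.1, 0.9]
finger_gap: 72.6
gripper_force: 0.0
time: 58.55
ee_pos: [544.6, 310.6, 34.2]
tcp_rot: [0.077, -3.139, 0.001]
ft_force: [-0.7, -0.2, 0.9]
finger_gap: 72.3
gripper_force: 0.0
time: 59.05
ee_pos: [544.6, 310.6, 0.3]
tcp_rot: [0.077, -3.139, 0.001]
ft_force: [0.2, -0.8, 0.3]
finger_gap: 72.8
gripper_force: 0.0
```

```bash
python3 -m pendant '{"travel":[[0.2,0.03,0],[0.2,0.03,0],[0.2,0.03,0]],"rot":[[0,0,0],[0,0,0],[0,0,0]],"jaw":[0.85,0.85,0.85]}'
python3 -m pendant '{"travel":[[0,0,0],[0,0,0],[0,0,0],[0,0,0],[0,0,0]],"rot":[[0,0,0],[0,0,0],[0,0,0],[0,0,0],[0,0,0]],"jaw":[0.6,0.4,0.3,0.3,0.3]}'
python3 -m pendant '{"travel":[[0,0,1],[0,0,3],[0,0,7],[0,0,12],[0,0,17]],"rot":[[0,0,0],[0,0,0],[0,0,0],[0,0,0],[0,0,0]],"jaw":[0.3,0.3,0.3,0.3,0.3]}'
python3 -m pendant '{"travel":[[0,0,5],[0,0,10],[0,0,13],[0,0,13]],"rot":[[0,0,0],[0,0,0],[0,0,0],[0,0,0]],"jaw":[0.3,0.3,0.3,0.3]}'
python3 -c "
from h import *
st()"
```

```text
time: 59.35
ee_pos: [547.4, 311.3, 1.7]
tcp_rot: [-0.077, 3.14, 0.0]
ft_force: [-0.5, 0.7, 0.0]
finger_gap: 72.7
gripper_force: 0.0
time: 59.85
ee_pos: [547.4, 311.3, 1.8]
tcp_rot: [-0.077, 3.14, 0.001]
ft_force: [-0.7, -0.5, 5.6]
finger_gap: 51.0
gripper_force: 62.9
time: 60.35
ee_pos: [546.4, 310.9, 173.2]
tcp_rot: [0.077, -3.14, 0.001]
ft_force: [1.2, -0.2, 0.0]
finger_gap: 51.0
gripper_force: 62.4
time: 60.75
ee_pos: [547.8, 311.5, 306.7]
tcp_rot: [-0.077, 3.134, 0.004]
ft_force: [-0.9, -0.2, -0.3]
finger_gap: 50.5
gripper_force: 62.4
t 60.75 p [547.8 311.5 306.7] 
R [[-0.999, -0.049, 0.007], [-0.049, 0.999, 0.003], [-0.007, 0.003, -1.0]] F [-0.9 -0.2 -0.3] gap 50.5 62.4 q [0.38 0.4  0.49 1.65 0.   0.33]
```

```bash
python3 -m pendant '{"travel":[[0.2,-4,0],[0.4,-8,0],[0.6,-12,0],[0.8,-16,0],[1,-20,0]],"rot":[[0,0,6],[0,0,12],[0,0,18],[0,0,24],[0,0,31]],"jaw":[0.3,0.3,0.3,0.3,0.3]}'
python3 -m pendant '{"travel":[[0.4,-4,0],[0.8,-8,0],[1.2,-12,0],[1.6,-16,0],[2,-20,0]],"rot":[[0,0,6],[0,0,12],[0,0,18],[0,0,24],[0,0,31]],"jaw":[0.3,0.3,0.3,0.3,0.3]}'
python3 -m pendant '{"travel":[[0.4,-4,0],[0.8,-8,0],[1.2,-12,0],[1.6,-16,0],[2.1,-19.6,0]],"rot":[[0,0,6],[0,0,12],[0,0,18],[0,0,25],[0,0,32.2]],"jaw":[0.3,0.3,0.3,0.3,0.3]}'
python3 -m pendant '{"travel":[[0,0,-4],[0,0,-8],[0,0,-12],[0,0,-16],[0,0,-20]],"rot":[[0,0,0],[0,0,0],[0,0,0],[0,0,0],[0,0,0]],"jaw":[0.3,0.3,0.3,0.3,0.3]}'
python3 -m pendant '{"travel":[[0,0,0],[0,0,0],[0,0,0]],"rot":[[0,0,0],[0,0,0],[0,0,0]],"jaw":[0.3,0.3,0.3]}'
python3 -c "
from h import *
st()"
```

```text
time: 61.25
ee_pos: [556.4, 109.7, 300.7]
tcp_rot: [0.92, -3.002, -0.001]
ft_force: [0.2, 0.4, -0.1]
finger_gap: 50.8
gripper_force: 62.3
time: 61.75
ee_pos: [576.5, -90.4, 300.8]
tcp_rot: [1.689, -2.648, -0.002]
ft_force: [-0.1, -0.6, -0.4]
finger_gap: 50.8
gripper_force: 62.3
time: 62.25
ee_pos: [597.6, -286.6, 300.6]
tcp_rot: [2.357, -2.076, -0.002]
ft_force: [0.9, 0.5, 0.1]
finger_gap: 51.2
gripper_force: 62.3
time: 62.75
ee_pos: [597.2, -284.4, 99.2]
tcp_rot: [2.353, -2.082, -0.002]
ft_force: [0.6, -0.1, 0.0]
finger_gap: 51.2
gripper_force: 62.4
time: 63.05
ee_pos: [599.1, -285.4, 103.7]
tcp_rot: [-2.353, 2.081, -0.005]
ft_force: [0.2, 0.0, 0.6]
finger_gap: 51.0
gripper_force: 62.6
t 63.05 p [ 599.1 -285.4  103.7] 
R [[0.122, -0.993, 0.003], [-0.993, -0.122, -0.002], [0.002, -0.002, -1.0]] F [0.2 0.  0.6] gap 51.0 62.6 q [-0.57  0.49  0.12  1.2   0.   -2.26]
```

```bash
python3 -m pendant '{"travel":[[-0.12,0,-2],[-0.12,0,-4],[-0.12,0,-5.4],[-0.12,0,-5.4],[-0.12,0,-5.4]],"rot":[[0,0,0],[0,0,0],[0,0,0],[0,0,0],[0,0,0]],"jaw":[0.3,0.3,0.3,0.3,0.3]}'
python3 -m pendant '{"travel":[[0,0,0],[0,0,0]],"rot":[[0,0,0],[0,0,0]],"jaw":[0.3,0.3]}'
```

```text
time: 63.55
ee_pos: [597.8, -285.3, 49.2]
tcp_rot: [-2.353, 2.081, -0.004]
ft_force: [0.2, 0.7, -0.5]
finger_gap: 50.9
gripper_force: 62.6
time: 63.75
ee_pos: [597.6, -285.2, 48.7]
tcp_rot: [-2.353, 2.081, -0.003]
ft_force: [-0.1, -0.7, -0.3]
finger_gap: 50.9
gripper_force: 62.6
```

```bash
python3 -m pendant '{"travel":[[-0.07,0.6,-0.05],[-0.15,1.2,-0.05],[-0.22,1.8,-0.05],[-0.29,2.4,-0.05],[-0.36,3,-0.05]],"rot":[[0,0,0],[0,0,0],[0,0,0],[0,0,0],[0,0,0]],"jaw":[0.3,0.3,0.3,0.3,0.3]}'
python3 -m pendant '{"travel":[[-0.07,0.6,0],[-0.15,1.2,0],[-0.24,2,0],[-0.32,2.7,0],[-0.36,3,0]],"rot":[[0,0,0],[0,0,0],[0,0,0],[0,0,0],[0,0,0]],"jaw":[0.3,0.3,0.3,0.3,0.3]}'
python3 -m pendant '{"travel":[[-0.02,0.2,0],[-0.05,0.4,0],[-0.05,0.4,0],[-0.05,0.4,0]],"rot":[[0,0,0],[0,0,0],[0,0,0],[0,0,0]],"jaw":[0.3,0.3,0.3,0.3]}'
python3 -m pendant '{"travel":[[-0.02,0.2,0],[-0.04,0.3,0],[-0.04,0.3,0]],"rot":[[0,0,0],[0,0,0],[0,0,0]],"jaw":[0.3,0.3,0.3]}'
python3 -m pendant '{"travel":[[-0.02,0.2,0],[-0.02,0.2,0],[-0.02,0.2,0]],"rot":[[0,0,0],[0,0,0],[0,0,0]],"jaw":[0.3,0.3,0.3]}'
```

```text
time: 64.25
ee_pos: [593.2, -254.1, 46.8]
tcp_rot: [2.353, -2.081, -0.0]
ft_force: [-0.7, 1.2, -0.4]
finger_gap: 50.9
gripper_force: 62.6
time: 64.75
ee_pos: [589.6, -223.9, 46.8]
tcp_rot: [-2.354, 2.081, 0.0]
ft_force: [-0.3, 0.1, 0.3]
finger_gap: 50.7
gripper_force: 62.6
time: 65.15
ee_pos: [589.3, -221.0, 46.7]
tcp_rot: [2.353, -2.082, 0.0]
ft_force: [-0.3, 0.3, -0.4]
finger_gap: 51.2
gripper_force: 62.6
time: 65.45
ee_pos: [588.9, -218.2, 46.8]
tcp_rot: [2.352, -2.082, 0.001]
ft_force: [0.7, -2.6, -1.1]
finger_gap: 51.2
gripper_force: 62.5
time: 65.75
ee_pos: [588.9, -218.2, 47.0]
tcp_rot: [2.35, -2.081, 0.005]
ft_force: [1.1, -10.6, -3.0]
finger_gap: 51.0
gripper_force: 62.9
```

XL is home (10.6 N at y −218.2, one former width out from L). Releasing and going over the cap.

```bash
python3 -m pendant '{"travel":[[0.05,-0.35,-0.1],[0.05,-0.35,-0.2],[0.05,-0.35,-0.2],[0.05,-0.35,-0.2],[0.05,-0.35,-0.2]],"rot":[[0,0,0],[0,0,0],[0,0,0],[0,0,0],[0,0,0]],"jaw":[0.3,0.6,0.9,0.9,0.9]}'
python3 -m pendant '{"travel":[[0,0,2],[0,0,6],[0,0,11],[0,0,16],[0,0,21]],"rot":[[0,0,0],[0,0,0],[0,0,0],[0,0,0],[0,0,0]],"jaw":[0.9,0.9,0.9,0.9,0.9]}'
python3 -m pendant '{"travel":[[-0.3,4.5,3],[-0.6,9,4],[-1,13.5,4],[-1.5,18,4],[-2,22.5,4]],"rot":[[0,0,-3],[0,0,-6],[0,0,-9],[0,0,-12],[0,0,-12]],"jaw":[0.6,0.6,0.6,0.6,0.6]}'
python3 -m pendant '{"travel":[[-0.5,4.5,0],[-1,9,0],[-1.5,13.5,0],[-2,18,0],[-2.5,22.5,0]],"rot":[[0,0,0],[0,0,0],[0,0,0],[0,0,0],[0,0,0]],"jaw":[0.6,0.6,0.6,0.6,0.6]}'
python3 -m pendant '{"travel":[[-0.5,4.5,0],[-1,9,0],[-1.5,13.5,0],[-2,18,0],[-2.3,22,0]],"rot":[[0,0,0],[0,0,0],[0,0,0],[0,0,0],[0,0,0]],"jaw":[0.6,0.6,0.6,0.6,0.6]}'
python3 -m pendant '{"travel":[[0,1,-4],[0,1,-8],[0,1,-12],[0,1,-14],[0,1,-14]],"rot":[[0,0,0],[0,0,0],[0,0,0],[0,0,0],[0,0,0]],"jaw":[0.6,0.6,0.6,0.6,0.6]}'
python3 -m pendant '{"travel":[[0,0,0],[0,0,0],[0,0,0]],"rot":[[0,0,0],[0,0,0],[0,0,0]],"jaw":[0.6,0.6,0.6]}'
python3 - <<'E'
from h import *
st(); im,K=cam("wrist","w20"); print(proj(K,[520.5,484.5,26]))
hsv=cv2.cvtColor(im,cv2.COLOR_BGR2HSV); m=((hsv[...,1]<40)&(hsv[...,2]>170)).astype(np.uint8)
n,l,s,c=cv2.connectedComponentsWithStats(m)
for i in range(1,n):
    if 300<s[i,4]<8000: 
        q=np.argwhere(l==i)[:,::-1].astype(np.float32); b=cv2.boxPoints(cv2.minAreaRect(q)); w=[px(K,*p,26) for p in b]
        print(s[i],np.round(np.mean(w,0),1),np.round(w,1).tolist())
E
```

```text
time: 66.25
ee_pos: [589.0, -218.9, 44.6]
tcp_rot: [-2.353, 2.081, 0.001]
ft_force: [0.2, -0.5, 0.6]
finger_gap: 76.7
gripper_force: 0.0
time: 66.75
ee_pos: [588.7, -218.8, 256.9]
tcp_rot: [-2.353, 2.081, 0.0]
ft_force: [1.5, 0.1, -0.3]
finger_gap: 77.2
gripper_force: 0.0
time: 67.25
ee_pos: [568.6, 7.6, 294.9]
tcp_rot: [-2.12, 2.318, 0.0]
ft_force: [1.2, -0.4, -0.3]
finger_gap: 51.1
gripper_force: 0.0
time: 67.75
ee_pos: [543.4, 232.7, 294.9]
tcp_rot: [-2.123, 2.316, 0.0]
ft_force: [1.3, -0.2, 0.5]
finger_gap: 51.4
gripper_force: 0.0
time: 68.25
ee_pos: [520.0, 453.0, 294.7]
tcp_rot: [2.124, -2.315, -0.0]
ft_force: [0.9, -0.6, -0.2]
finger_gap: 50.7
gripper_force: 0.0
time: 68.75
ee_pos: [519.4, 459.9, 151.2]
tcp_rot: [2.119, -2.311, -0.002]
ft_force: [-0.5, 0.3, 0.2]
finger_gap: 51.3
gripper_force: 0.0
time: 69.05
ee_pos: [521.7, 461.1, 156.6]
tcp_rot: [-2.121, 2.314, -0.001]
ft_force: [-0.2, -1.0, 0.8]
finger_gap: 51.2
gripper_force: 0.0
t 69.05 p [521.7 461.1 156.6] 
R [[-0.087, -0.996, 0.002], [-0.996, 0.087, 0.002], [-0.002, -0.002, -1.0]] F [-0.2 -1.   0.8] gap 51.2 0.0 q [ 0.6   0.53  0.32  1.36  0.   -0.88]
[288.16223482 216.77636517]
[271 165  31  11 325] [518.9 444.2  26. ] [[531.5, 447.2, 26.0], [530.7, 439.0, 26.0], [506.4, 441.1, 26.0], [507.0, 449.4, 26.0]]
[270 177  31  28 839] [521.2 461.4  26. ] [[532.5, 448.8, 26.0], [508.0, 451.0, 26.0], [509.7, 474.1, 26.0], [534.7, 471.9, 26.0]]
```

The cap now sits with its top face over y 440–474, centre about (520.5,456.6). It has been knocked about 28 mm toward −y, still stud end at −y and yaw about 85°. Gripping it there.

```bash
python3 -m pendant '{"travel":[[-0.08,-0.45,-4],[-0.08,-0.45,-8],[-0.08,-0.45,-12],[-0.08,-0.45,-13],[-0.08,-0.45,-13]],"rot":[[0,0,0],[0,0,0],[0,0,0],[0,0,0],[0,0,0]],"jaw":[0.6,0.6,0.6,0.6,0.6]}'
python3 -m pendant '{"travel":[[0,0,-1.5],[0,0,-2.8],[0,0,-3.5],[0,0,-3.7],[0,0,-3.7]],"rot":[[0,0,0],[0,0,0],[0,0,0],[0,0,0],[0,0,0]],"jaw":[0.6,0.6,0.6,0.6,0.6]}'
python3 -c "
from h import *
st()"
```

```text
time: 69.6
ee_pos: [519.9, 455.9, 24.1]
tcp_rot: [2.121, -2.315, -0.0]
ft_force: [-1.1, 0.3, 0.3]
finger_gap: 51.2
gripper_force: 0.0
time: 70.1
ee_pos: [520.5, 456.3, -11.8]
tcp_rot: [-2.122, 2.316, -0.0]
ft_force: [0.4, 0.5, 0.2]
finger_gap: 51.2
gripper_force: 0.0
t 70.1 p [520.5 456.3 -11.8] 
R [[-0.087, -0.996, 0.0], [-0.996, 0.087, 0.0], [-0.0, -0.0, -1.0]] F [0.4 0.5 0.2] gap 51.2 0.0 q [ 0.6   0.62  0.04  0.99 -0.   -0.88]
```

```bash
python3 -m pendant '{"travel":[[0,0,-0.5],[0,0,-0.9],[0,0,-1.0],[0,0,-1.0]],"rot":[[0,0,0],[0,0,0],[0,0,0],[0,0,0]],"jaw":[0.6,0.6,0.6,0.6]}'
python3 -m pendant '{"travel":[[0,0,0],[0,0,0],[0,0,0],[0,0,0],[0,0,0]],"rot":[[0,0,0],[0,0,0],[0,0,0],[0,0,0],[0,0,0]],"jaw":[0.4,0.2,0,0,0]}'
python3 -m pendant '{"travel":[[0,0,0],[0,0,0]],"rot":[[0,0,0],[0,0,0]],"jaw":[0,0]}'
python3 -m pendant '{"travel":[[0,0,0.5],[0,0,2],[0,0,4],[0,0,7],[0,0,9]],"rot":[[0,0,0],[0,0,0],[0,0,0],[0,0,0],[0,0,0]],"jaw":[0,0,0,0,0]}'
python3 -m pendant '{"travel":[[0,0,0],[0,0,0]],"rot":[[0,0,0],[0,0,0]],"jaw":[0,0]}'
python3 - <<'E'
from h import *
st(); im,K=cam("wrist","w21"); cam("side","d21"); cam("scene","s21")
P=np.array(manip.get_state()["ee_pos"])
for r in range(170,300,4): print(r,' '.join(f"{x:3d}" for x in cv2.cvtColor(im,cv2.COLOR_BGR2GRAY)[r,232:332:4]))
E
```

```text
time: 70.5
ee_pos: [520.2, 456.1, -22.5]
tcp_rot: [2.122, -2.316, -0.0]
ft_force: [-0.2, -0.2, 0.1]
finger_gap: 51.4
gripper_force: 0.0
time: 71.0
ee_pos: [520.5, 456.3, -21.9]
tcp_rot: [-2.122, 2.316, -0.0]
ft_force: [0.8, -0.0, 4.4]
finger_gap: 25.1
gripper_force: 59.6
time: 71.2
ee_pos: [520.5, 456.3, -21.8]
tcp_rot: [-2.122, 2.316, -0.0]
ft_force: [-0.2, 0.2, 5.1]
finger_gap: 24.7
gripper_force: 59.7
time: 71.7
ee_pos: [520.4, 456.2, 69.4]
tcp_rot: [-2.122, 2.316, -0.0]
ft_force: [0.1, 0.2, -0.1]
finger_gap: 25.1
gripper_force: 59.2
time: 71.9
ee_pos: [520.2, 456.0, 67.5]
tcp_rot: [2.122, -2.316, -0.0]
ft_force: [0.7, 0.1, -0.3]
finger_gap: 24.9
gripper_force: 59.2
t 71.9 p [520.2 456.   67.5] 
R [[-0.087, -0.996, -0.0], [-0.996, 0.087, -0.0], [0.0, 0.0, -1.0]] F [ 0.7  0.1 -0.3] gap 24.9 59.2 q [ 0.6   0.56  0.15  1.16  0.   -0.88]
170 162 158 157 157 150 143 149 158 157 147 150 156 160 163 157 156 160 160 158 153 154 155 160 156 155
174 159 160 151 162 150 147 147 158 156 152 153 159 162 158 159 158 157 158 161 156 159 158 159 155 156
178 161 157 145 167 145 147 150 159 157 152
[... 2480 characters left out ...]
 175 181 179 179 181 174 172 174 176 177 180 180 181 179 180 172  75  76  73
278  11  72  76  74  73 188 210 210 206 206 202 199 203 204 210 214 208 209 211 213 209 187  45  79  75
282  51  72  73  81  63 191 204 205 201 200 196 198 197 205 211 206 205 209 209 205 209 185  28  78  77
286  74  73  74  69  10 187 203 203 198 195 193 199 203 207 204 201 205 206 208 205 204 178  11  75  74
290  74  77  72  45   2 188 199 199 194 190 196 198 203 204 199 205 206 205 200 203 205 167  19  77  73
294  72  75  76  10  18 158 170 165 161 166 169 172 175 169 170 172 173 168 169 172 171 105  13  78  73
298  76  77  75  20   3 191 188 191 189 193 191 190 192 188 194 190 192 193 191 195 193 174  22  52  74
```

The end face seen by the wrist camera (rows 246–272) carries a round dark disc about 10 mm wide, so it is the stud end and the open end points forward. Carrying the cap to the arbor.

```bash
python3 -m pendant '{"travel":[[0,0,5],[0,0,10],[0,0,15],[0,0,20],[0,0,23]],"rot":[[0,0,0],[0,0,0],[0,0,0],[0,0,0],[0,0,0]],"jaw":[0,0,0,0,0]}'
python3 -m pendant '{"travel":[[0.4,-4.5,0],[0.8,-9,0],[1.2,-13.5,0],[1.6,-18,0],[2,-22.5,0]],"rot":[[0,0,0],[0,0,0],[0,0,0],[0,0,0],[0,0,0]],"jaw":[0,0,0,0,0]}'
python3 -m pendant '{"travel":[[0.5,-4.5,0],[1,-9,0],[1.5,-13.5,0],[2,-18,0],[2.5,-22.5,0]],"rot":[[0,0,0],[0,0,0],[0,0,0],[0,0,0],[0,0,0]],"jaw":[0,0,0,0,0]}'
python3 -m pendant '{"travel":[[0.6,-4.5,0],[1.2,-9,0],[1.8,-13.5,0],[2.4,-18,0],[3,-22.5,0]],"rot":[[0,0,3],[0,0,6],[0,0,9],[0,0,12],[0,0,12]],"jaw":[0,0,0,0,0]}'
python3 -m pendant '{"travel":[[0.1,-4,0],[0.2,-7,0],[0.2,-7,-4],[0.2,-7,-8],[0.2,-7,-12]],"rot":[[0,0,0],[0,0,0],[0,0,0],[0,0,0],[0,0,0]],"jaw":[0,0,0,0,0]}'
python3 -m pendant '{"travel":[[0,0,-4],[0,0,-7],[0,0,-8],[0,0,-8],[0,0,-8]],"rot":[[0,0,0],[0,0,0],[0,0,0],[0,0,0],[0,0,0]],"jaw":[0,0,0,0,0]}'
python3 -m pendant '{"travel":[[0,0,0],[0,0,0]],"rot":[[0,0,0],[0,0,0]],"jaw":[0,0]}'
python3 -c "
from h import *
st()"
```

```text
time: 72.55
ee_pos: [520.3, 456.2, 301.1]
tcp_rot: [-2.121, 2.314, -0.001]
ft_force: [0.6, 0.4, -0.4]
finger_gap: 24.9
gripper_force: 59.1
time: 73.05
ee_pos: [540.0, 229.5, 296.7]
tcp_rot: [2.122, -2.315, -0.001]
ft_force: [1.1, 0.2, 0.2]
finger_gap: 25.1
gripper_force: 59.1
time: 73.55
ee_pos: [565.1, 4.3, 296.9]
tcp_rot: [2.122, -2.315, -0.002]
ft_force: [0.3, 0.7, 0.3]
finger_gap: 24.8
gripper_force: 59.1
time: 74.05
ee_pos: [595.1, -220.7, 296.7]
tcp_rot: [2.355, -2.079, -0.003]
ft_force: [0.2, 0.5, -0.3]
finger_gap: 24.7
gripper_force: 59.1
time: 74.55
ee_pos: [596.8, -289.1, 175.0]
tcp_rot: [2.352, -2.082, -0.002]
ft_force: [0.7, -0.2, -0.0]
finger_gap: 24.7
gripper_force: 59.1
time: 75.05
ee_pos: [597.9, -289.2, 99.0]
tcp_rot: [-2.353, 2.081, -0.002]
ft_force: [1.4, -0.0, 0.0]
finger_gap: 24.7
gripper_force: 59.1
time: 75.25
ee_pos: [598.0, -289.2, 99.3]
tcp_rot: [-2.353, 2.081, -0.004]
ft_force: [0.2, -0.5, -0.4]
finger_gap: 24.7
gripper_force: 59.1
t 75.25 p [ 598.  -289.2   99.3] 
R [[0.122, -0.993, 0.002], [-0.993, -0.122, -0.001], [0.002, -0.002, -1.0]] F [ 0.2 -0.5 -0.4] gap 24.7 59.1 q [-0.58  0.49  0.11  1.19 -0.   -2.27]
```

```bash
python3 -m pendant '{"travel":[[0,0,-2],[0,0,-4],[0,0,-5.3],[0,0,-5.3],[0,0,-5.3]],"rot":[[0,0,0],[0,0,0],[0,0,0],[0,0,0],[0,0,0]],"jaw":[0,0,0,0,0]}'
python3 -m pendant '{"travel":[[0,0,0],[0,0,0],[0,0,0]],"rot":[[0,0,0],[0,0,0],[0,0,0]],"jaw":[0,0,0]}'
python3 - <<'E'
from h import *
st(); P=manip.get_state()["ee_pos"]; cam("side","d22"); im,K=load("d22"); g=cv2.cvtColor(im,cv2.COLOR_BGR2GRAY)
d=np.array([-.121,.9926,0]); n=np.array([.9926,.121,0]);c=np.array(P)+[0,0,34.8]-17*d
print([np.round(proj(K,c+a*n+[0,0,b]),1).tolist() for a,b in((-13,0),(13,0),(0,-13),(0,13))])
u,v=map(int,proj(K,c))
for r in range(v-11,v+12): print(r,' '.join(f"{x:3d}" for x in g[r,u-12:u+13]))
E
```

```text
time: 75.75
ee_pos: [597.6, -289.0, 45.5]
tcp_rot: [-2.353, 2.082, -0.001]
ft_force: [0.7, 0.6, 0.2]
finger_gap: 24.9
gripper_force: 59.1
time: 76.05
ee_pos: [597.6, -289.0, 45.5]
tcp_rot: [-2.353, 2.082, -0.002]
ft_force: [0.4, 0.1, -0.7]
finger_gap: 24.9
gripper_force: 59.1
t 76.05 p [ 597.6 -289.    45.5] 
R [[0.122, -0.993, 0.001], [-0.993, -0.122, -0.001], [0.001, -0.001, -1.0]] F [ 0.4  0.1 -0.7] gap 24.9 59.1 q [-0.58  0.53  0.03  1.07 -0.   -2.27]
[[320.1, 283.6], [331.0, 282.6], [325.2, 287.9], [325.9, 278.3]]
272  74  48  44  48  84 122 134 124 233 237 237 238 238 238 237 165  67  39  59 117 116  59  76 164 198
273  66  45  43  51  87 118 121 139 234 238 239 238 239 238 238 226 106  45  68 115 113  58  73 163 196
274  61  44  42  50  86 119 119 136 235 239 239 239 239 239 239 235 163  69  71 116 104  55  75 162 191
275  65  45  43  51  88 119 120 134 234 238 238 237 237 237 239 239 226 104  72 115 102  57  84 180 190
276  58  44  45  55  98 119 119 136 226 224 231 223 221 221 217 224 216 146  85 114 101  55  87 187 192
277  55  46  49  58 102 119 123 163 234 237 238 237 236
[... 1116 characters left out ...]
 112 123 121 120 118 118 114 114 116 151 192 200 204 204 202 199 194 193 195
289 107 107 107 107 106 108 108 112 112 111 109 109 108 108 111 131 193 203 205 205 205 201 197 195 197
290 107 108 107 106 107 106 108 108 111 109 109 109 108 108 107 116 158 194 201 205 206 206 201 197 196
291 107 106 108 107 107 107 108 108 110 109 110 109 108 108 107 109 131 187 198 203 205 206 203 199 198
292 107 108 107 107 108 108 106 106 108 109 109 108 108 108 109 108 113 155 192 199 203 205 204 201 200
293 107 108 110 107 107 107 108 106 109 110 111 109 109 108 108 108 108 130 188 199 200 199 197 203 203
294 108 108 109 108 106 107 108 107 108 110 109 111 110 107 107 107 107 115 156 191 194 171 166 200 201
```

```bash
python3 -m pendant '{"travel":[[-0.05,0.4,0],[-0.1,0.8,0],[-0.15,1.2,0],[-0.19,1.6,0],[-0.19,1.6,0]],"rot":[[0,0,0],[0,0,0],[0,0,0],[0,0,0],[0,0,0]],"jaw":[0,0,0,0,0]}'
python3 -m pendant '{"travel":[[-0.02,0.2,0],[-0.05,0.4,0],[-0.07,0.6,0],[-0.07,0.6,0]],"rot":[[0,0,0],[0,0,0],[0,0,0],[0,0,0]],"jaw":[0,0,0,0]}'
```

```text
time: 76.6
ee_pos: [595.4, -272.1, 44.8]
tcp_rot: [-2.354, 2.081, 0.0]
ft_force: [-0.2, -0.2, -0.9]
finger_gap: 24.7
gripper_force: 59.1
time: 77.0
ee_pos: [594.7, -266.6, 44.8]
tcp_rot: [2.353, -2.081, -0.0]
ft_force: [0.5, 1.0, -0.8]
finger_gap: 24.6
gripper_force: 59.1
```

```bash
python3 -m pendant '{"travel":[[-0.04,0.3,0],[-0.07,0.6,0],[-0.11,0.9,0],[-0.13,1.1,0],[-0.13,1.1,0]],"rot":[[0,0,0],[0,0,0],[0,0,0],[0,0,0],[0,0,0]],"jaw":[0,0,0,0,0]}'
python3 -m pendant '{"travel":[[-0.02,0.2,0],[-0.02,0.2,0],[-0.02,0.2,0]],"rot":[[0,0,0],[0,0,0],[0,0,0]],"jaw":[0,0,0]}'
python3 -m pendant '{"travel":[[-0.02,0.2,0],[-0.02,0.2,0],[-0.02,0.2,0]],"rot":[[0,0,0],[0,0,0],[0,0,0]],"jaw":[0,0,0]}'
python3 -m pendant '{"travel":[[-0.02,0.2,0],[-0.02,0.2,0],[-0.02,0.2,0]],"rot":[[0,0,0],[0,0,0],[0,0,0]],"jaw":[0,0,0]}'
```

```text
time: 77.5
ee_pos: [593.4, -255.5, 44.8]
tcp_rot: [-2.353, 2.081, 0.0]
ft_force: [-0.5, -0.1, -0.1]
finger_gap: 24.8
gripper_force: 59.1
time: 77.8
ee_pos: [593.2, -253.8, 44.8]
tcp_rot: [-2.353, 2.082, -0.0]
ft_force: [-0.4, 0.5, 0.4]
finger_gap: 24.6
gripper_force: 59.1
time: 78.1
ee_pos: [593.1, -252.5, 44.8]
tcp_rot: [2.352, -2.082, 0.001]
ft_force: [0.7, -4.6, -2.2]
finger_gap: 25.0
gripper_force: 59.2
time: 78.4
ee_pos: [593.1, -252.3, 44.9]
tcp_rot: [2.35, -2.082, 0.005]
ft_force: [0.2, -13.4, -4.2]
finger_gap: 25.2
gripper_force: 59.4
```

The cap bottomed at y −252.4, as predicted (13 N). One more nudge, then release and retreat.

```bash
python3 -m pendant '{"travel":[[-0.02,0.2,0],[-0.02,0.2,0],[-0.02,0.2,0]],"rot":[[0,0,0],[0,0,0],[0,0,0]],"jaw":[0,0,0]}'
python3 -m pendant '{"travel":[[0.04,-0.4,-0.05],[0.04,-0.4,-0.1],[0.04,-0.4,-0.1],[0.04,-0.4,-0.1],[0.04,-0.4,-0.1]],"rot":[[0,0,0],[0,0,0],[0,0,0],[0,0,0],[0,0,0]],"jaw":[0,0.3,0.6,0.6,0.6]}'
python3 -m pendant '{"travel":[[0,0,1],[0,0,4],[0,0,9],[0,0,14],[0,0,18]],"rot":[[0,0,0],[0,0,0],[0,0,0],[0,0,0],[0,0,0]],"jaw":[0.6,0.6,0.6,0.6,0.6]}'
python3 -m pendant '{"travel":[[-1,0,4],[-3,0,8],[-6,0,10],[-10,2,10],[-14,5,10]],"rot":[[0,0,0],[0,0,0],[0,0,0],[0,0,0],[0,0,0]],"jaw":[0.6,0.6,0.6,0.6,0.6]}'
python3 -m pendant '{"travel":[[-2,3,0],[-4,7,0],[-6,11,0],[-8,15,0],[-8,18,0]],"rot":[[0,0,0],[0,0,0],[0,0,0],[0,0,0],[0,0,0]],"jaw":[0.6,0.6,0.6,0.6,0.6]}'
python3 - <<'E'
from h import *
st(); cam("side","d30"); cam("scene","s30")
a=cv2.imread("pics/d30.png"); b=cv2.imread("pics/s30.png")
r=lambda im,u,v,w,h,k: cv2.resize(im[v:v+h,u:u+w],None,fx=k,fy=k,interpolation=cv2.INTER_CUBIC)
A=np.hstack([r(a,280,230,100,100,4),r(b,330,200,100,100,4)]); B=np.zeros((200,800,3),np.uint8); B[:,:300]=r(b,150,140,150,100,2); B[:,300:800]=r(a,200,150,250,100,2)
cv2.imwrite("pics/m30.png",np.vstack([A,B]))
E
```

```text
time: 78.7
ee_pos: [593.1, -252.2, 44.9]
tcp_rot: [2.347, -2.082, 0.008]
ft_force: [1.4, -20.2, -7.1]
finger_gap: 24.8
gripper_force: 59.7
time: 79.2
ee_pos: [593.0, -251.1, 43.7]
tcp_rot: [-2.353, 2.081, 0.001]
ft_force: [0.8, 0.2, -0.6]
finger_gap: 51.4
gripper_force: 0.0
time: 79.7
ee_pos: [593.0, -251.5, 227.8]
tcp_rot: [-2.353, 2.081, -0.004]
ft_force: [1.0, 0.4, -0.1]
finger_gap: 51.3
gripper_force: 0.0
time: 80.2
ee_pos: [451.9, -201.9, 324.4]
tcp_rot: [-2.352, 2.083, -0.002]
ft_force: [-0.2, 1.3, 0.2]
finger_gap: 51.4
gripper_force: 0.0
time: 80.7
ee_pos: [370.3, -19.7, 325.3]
tcp_rot: [-2.352, 2.081, -0.003]
ft_force: [0.8, -0.6, 0.7]
finger_gap: 51.1
gripper_force: 0.0
t 80.7 p [370.3 -19.7 325.3] 
R [[0.122, -0.993, 0.002], [-0.993, -0.122, -0.0], [0.001, -0.002, -1.0]] F [ 0.8 -0.6  0.7] gap 51.1 0.0 q [-0.28 -0.06 -0.04  1.59  0.   -1.97]
```

View pics/m30.png

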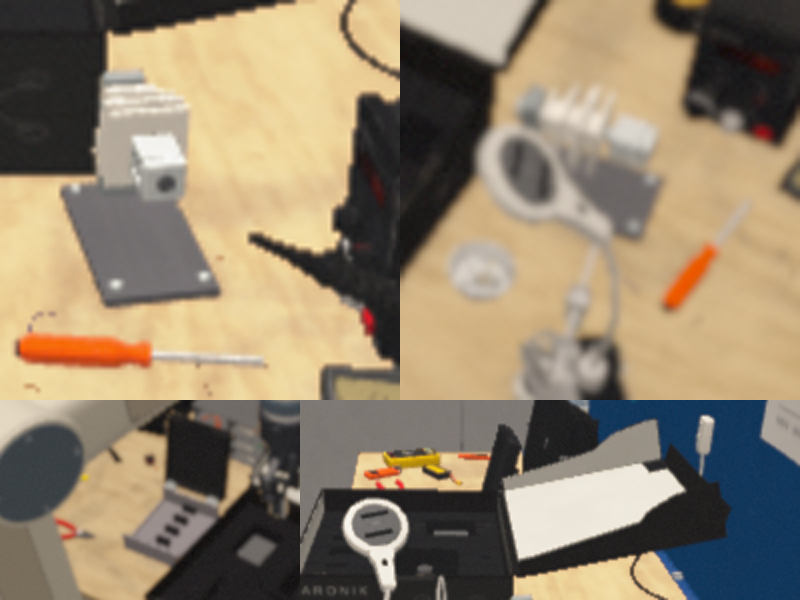

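The last picture shows the three formers stacked to the post with the cap on the arbor end (stud outward at (165,182)). The driver lies flat at (80,350), the cover stands open at (195,455) and the tray is empty. Handing in.

```bash
python3 -c "
from bench import manip
print(manip.hand_in())"
```

```text
the job is handed in; nothing more can be done
None
```

Job handed in, about 81 s on the robot's clock, with no verdict returned: the cover is levered up and left fully open, the screwdriver lies flat on the worktop, the 34, 46 and 52 mm formers (the 40 mm was absent) are on the arbor smallest first, and the end cap is pushed home.

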